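Rock the mixing ball out of the bottle neck

ROBOT

A 7-joint arm with a two-finger parallel gripper is mounted at the origin on a cart in front of the work surface, level with it; the furniture and walls round the work are solid. World frame = base frame: x ahead of the robot, y to its left, z up, the work surface at z = 0. Lengths are in m, angles in rad, forces in N, time in s.
With the tool pointing down it reaches from about 0.425 to 0.925 m from the base axis. Payload 6.8 kg.
Tool frame: the origin (TCP) lies at the very end of the fingers, on their centre line; the grasp point (between the pads) lies 19 mm behind it (bot.grasp_offset is the distance from the TCP to the grasp point, in m); z points along the fingers, y is the direction in which the jaws open and shut (so a half turn about z gives the same grasp; the last joint's range is limited). The gripper opens to 85 mm and grips with 20 to 120 N. Pads are 22 mm wide; open, the fingers measure 114 mm over their backs; the gripper's body (76 mm by 85 mm) begins 54 mm behind the grasp point. The pads swing forward as they close: fully open they stand 13 mm farther back than shut.
Start: joints at [-1.454, 0.477, 0.022, 1.555, -0.011, 1.109, -0.083], TCP at [0.15, 0.658, 0.192] pointing down, gripper open.
Joint ranges: [-2.96, 2.96], [-0.34, 2.1], [-1.41, 1.46], [0.24, 2.44], [-1.37, 4.51], [0.17, 1.92], [-2.96, 2.96]. Speed limits (rad/s): [2.39, 2.39, 3.14, 3.14, 3.14, 3.14, 3.14].

INTERFACE

Orientations are given as a unit quaternion [w, x, y, z].
In Python, from station import monitor, cams, bot, finder gives the robot as it stands.
- The arm moves only by the tool jog_arm, never from a script. Its argument "plan" is a list of rows, each an object of numbers: "x", "y", "z": the shift along the tool's x, y, z as a fraction of full scale; "wx", "wy", "wz": the turn, a rotation vector about the tool's x, y, z as a fraction of full scale. A call has 1 to 12 rows; each row is the pose to reach, as a shift and turn from the pose measured when the call began, along the tool's axes at that moment, turning the shorter way round; what a row does not reach only later rows make up. Full scale, the value 1, is 20 cm for a shift and 180 degrees for a turn. A row lasts 1/12 s, in which the tool goes at most 41.7 mm and 7.16 degrees, less where a joint would pass 70% of its speed; a pose out of reach is approached as far as the arm can. A call with a number of a shift or a turn outside -1 to 1 is refused whole. A call with a gripper value outside its range is refused whole. "hand" is the opening, from -1 (shut) to 1 (fully open), set as the call begins (left out, the last holds). The fingers move at their own pace and stop on an object; "grip_force" is the grip in N (left out, the last holds). Time passes only in rows, so rows that repeat a pose let the fingers close. It gives the time, the measured TCP pose, the force and the opening at its end, in the units of the state.
- monitor.get_obs(): the state, without advancing time (a new reading comes with each control period).
- cams.read_camera(name): name is "side" or "top"; returns the picture (480x640x3 uint8, red, green, blue); there is no depth.
- cams.get_calibration(name): a dict with "fx", "fy", "cx", "cy" (pixels), "extrinsics" (4x4, takes a point from world to camera coordinates). Camera axes: x right, y down, z forward; pixel columns grow to the right and rows downward; lengths in m; the calibration is good to about 2 mm. A picture is of the moment at which its call begins. get_calibration takes no time and is no camera call.
- bot.hand_in(): hands the job in, once; it reports no verdict.
Trained networks look in the newest picture that a camera, given by its name, has taken for a name from the list of things; names that differ only in an ending like _2 or _b are one class to them, and where a whole thing is asked for, a point or a joint stands for the part that bears it (a point fixed in the world has none). Each returns a list of dicts, best first, with "confidence" (0 to 1); they miss things now and then, are a little off and sometimes report something else, mostly with a low value. They report only what shows in the picture. A call takes as long as a camera call. They do not tell look-alikes from the thing itself.
- finder.find_in(camera, target): "bbox" ([left, top, width, height] in pixels, round what is visible of it).
- finder.place_of(camera, target): "location" ([column, row] in pixels: a listed point, or the origin of a listed thing).
The state is a dict: "t": time; "q": joint angles; "joint_vel": joint speeds; "joint_torque": joint torques, N m; "eef_pos": TCP position; "tool_rot": TCP orientation; "contact_force": force on the tool from outside, world axes, zero at the start; "torque": the same for the moment, N m; "gripper_width": opening from 0.0 (shut) to 1.0 (fully open).
Only numpy, scipy, OpenCV 4.12 (cv2) and the standard library are available. Lean on these libraries where they do the work, as an engineer would, in place of code of your own. Each camera call takes 0.05 s, during which the arm holds its last target. There are 200 camera calls.

TASK

The orange mixing ball is caught on the shelves inside the neck of the clear bottle, which stands neck-down in the drain rack. First take the tape measure out of the green tray and lay it on the bench clear of the tray; then carry the clear bottle over the tray and rock it side to side until the ball works its way out and drops into the tray. Put the bottle back neck-down in its hole in the rack, fully down and straight, and do not disturb the white bottle, the spray can, the oil bottle or the grease tin.

Things in the scene. Friction and masses are not known exactly. Their poses are not given: they have to be found in the camera images.
- bottle_grip (a point): Middle of the body of the clear flat bottle (blue threads and base), loose, at most 0.25 kg with ball, upside down in a rack hole. Body: 100 mm wide (own y), 42 mm thick (own x), 90 mm high; below it the neck, 56 (y) x 42 (x) x 84 mm, points down. This point is 45 mm under the top and 129 mm above the mouth. Own z is up while neck-down. Stiff walls; grip it across the 42 mm.
- bottle_mouth (a point): Centre of the clear bottle's open mouth, at the lower end of the neck as it stands. The neck is open 48 mm (own y) x 34 mm (x) inside and holds two shelves, described at body bottle.
- ball_center (a point): Centre of the orange ball, 25 mm in diameter, 0.05 kg. It starts on the upper shelf of the clear bottle, at the +y wall: with the -y side tilted down it rolls to the lower shelf, then with the +y side tilted down it rolls out of the mouth. It needs some 0.3 s to roll each way.
- rack: Fixed drain rack: dark steel plate 100 (x) x 250 (y) x 8 mm on four legs, top 92 mm above the bench; origin at bench level under its centre. Two holes, 54 (x) x 70 mm (y), at y = +62 and -62 mm; a neck hangs in one with 6 to 7 mm play each way, the shoulders rest on the plate (mouth 8 mm above the bench). Clear bottle in either hole, turned as the rack within 0.03 rad.
- tray: Fixed green open tray, 160 mm (x) x 190 mm (y) outside, walls 4 mm thick and 36 mm high, floor 4 mm. Origin at bench level under its centre.
- tape_center (a point): Loose yellow tape measure standing on edge in the tray, 32 mm thick (own x), 74 mm long (own y, with a small hook at -y), 58 mm high, 0.17 kg (0.75 to 1.3 times). This point is its centre, 29 mm above its underside; grip it across the 32 mm. The tape may be put anywhere on the free bench, standing or lying.
- spare_bottle_grip (a point): Middle of the body of the white bottle (red threads), same shape as the clear one, loose, in the other hole of the rack. Leave it alone.
- spray_can_center (a point): Bystander: spray can, 59 mm in diameter, 198 mm high, loose, upright on the bench between rack and tray. This point is its centre (half-way up).
- oil_bottle_center (a point): Bystander: green oil bottle with red spout, 44 x 58 x 155 mm, loose, upright on the bench between rack and tray. This point is its centre (half-way up).
- grease_tin_center (a point): Bystander: grease tin, 69 mm in diameter, 54 mm high, loose, on the bench behind the others. This point is its centre (half-way up).
- carton_front (a point): Nearest point of the tall yellow open carton at the back, an obstacle fixed in place: it fills all behind this point (greater x) from 190 mm to its left (+y) to 190 mm to its right, up to 424 mm above the bench (120 mm higher than this point).
- vice_corner (a point): Corner, at bench level, of the fixed blue bench vice: it fills the bench nearer the robot (smaller x) and to the right (smaller y) of this point, up to 176 mm high.
- bottle: Clear bottle, origin at its mouth, axes as bottle_grip. Two blue shelves cross its neck: the upper from the +y wall (free edge 66 mm above the mouth), the lower from the -y wall (26 mm). Each is 19 mm long, leaves a 29 mm gap at the far wall and falls 14 degrees to its own wall: the ball stays on it until the bottle tilts over about 24 degrees about its own x axis (35 to 40 is sure).
- tape: The tape measure as a whole: origin in the middle of its underside (7.5 mm from its centre towards -y).
- spare_bottle: The white bottle as a whole: origin at its mouth, z up.
There are look-alikes about, which are no part of the job. Of the things that look like the tape, the largest one is meant.

How it is judged:
On the way, in this order (a step that is already met when the one before it is completed fails the run):
1. the tape measure stands or lies on the bench outside the tray (not (x of tape_center in the frame of tray between -0.1 and 0.1 m and y of tape_center in the frame of tray between -0.115 and 0.115 m) and height (world z) of tape_center below 0.045 m and linear speed of tape below 0.03 m/s), for 0.2 s.
2. the clear bottle is over the tray with the ball still in it (horizontal distance between bottle_mouth and tray below 0.09 m and height (world z) of bottle_mouth above 0.03 m and z of ball_center in the frame of bottle above 0.015 m), for 0.05 s.
3. the ball is in the tray (x of ball_center in the frame of tray between -0.08 and 0.08 m and y of ball_center in the frame of tray between -0.095 and 0.095 m and height (world z) of ball_center below 0.035 m), for 0.2 s.
At the end, for the whole second after the job is handed in: Ball in the tray; tape measure at rest on the bench, its centre over 100 mm (tray x) or 115 mm (tray y) from the tray's centre; clear bottle at rest neck-down in its hole, mouth within 18 mm of its start and under 13 mm above the bench, tilt under 0.08 rad (all of step 1 and all of step 3 and distance of bottle_mouth from where it was at the start of the episode below 0.018 m and angle between bottle's own z axis and vertical below 0.08 rad and height (world z) of bottle_mouth below 0.013 m and linear speed of bottle below 0.03 m/s); the robot touches nothing.
It fails at once if the white bottle is pushed more than 30 mm or tipped over (distance of spare_bottle_grip from where it was at the start of the episode above 0.03 m or angle between spare_bottle_grip's own z axis and vertical above 0.4 rad).
It fails at once if the spray can is pushed more than 30 mm or tipped over (distance of spray_can_center from where it was at the start of the episode above 0.03 m or angle between spray_can_center's own z axis and vertical above 0.4 rad).
It fails at once if the oil bottle is pushed more than 30 mm or tipped over (distance of oil_bottle_center from where it was at the start of the episode above 0.03 m or angle between oil_bottle_center's own z axis and vertical above 0.4 rad).
It fails at once if the grease tin is pushed more than 30 mm or tipped over (distance of grease_tin_center from where it was at the start of the episode above 0.03 m or angle between grease_tin_center's own z axis and vertical above 0.4 rad).
It also fails if it takes over 72 s, if anything falls off the work surface, if the arm or the gripper's body presses on something with over 40 N, if the wrist force passes 120 N, or if a joint passes its speed limit or range.

## Working session

There is one attempt and no reset: what is moved stays moved. The work goes in short steps, Python scripts to look and compute and a tool call to move; the robot and the scene stay as the last step left them, time stands still between calls to the robot, and variables do not carry over. Pictures are saved under pics/ and viewed, about 8 in all and at most 12, crops included, and the job is handed in when it is done.

Besides the shell and the picture viewer there is one more tool, called after "Call:" as a command line: name --argument value ..., lists and objects as JSON in quotes. jog_arm: Moves the arm, as the interface text tells. Shift numbers are shares of 20 cm and turn numbers shares of 180 degrees, none past 1 either way. Its arguments: {"type":"object","properties":{"plan":{"type":"array","items":{"type":"object","properties":{"x":{"type":"number","minimum":-1,"maximum":1},"y":{"type":"number","minimum":-1,"maximum":1},"z":{"type":"number","minimum":-1,"maximum":1},"wx":{"type":"number","minimum":-1,"maximum":1},"wy":{"type":"number","minimum":-1,"maximum":1},"wz":{"type":"number","minimum":-1,"maximum":1}}}},"hand":{"type":"number"},"grip_force":{"type":"number"}},"required":["plan"]}

```bash
mkdir -p pics
cat > h.py <<'E'
import numpy as np, cv2
from station import monitor, cams, bot, finder
def ray(cam,px):
    c=cams.get_calibration(cam);E=np.array(c["extrinsics"]);R=E[:3,:3];t=E[:3,3]
    d=R.T@np.array([(px[0]-c["cx"])/c["fx"],(px[1]-c["cy"])/c["fy"],1.]);return -R.T@t,d/np.linalg.norm(d)
def atz(cam,px,z):
    o,d=ray(cam,px);return o+d*(z-o[2])/d[2]
def tri(ps,pt):
    A=[];b=[]
    for cam,px in (("side",ps),("top",pt)):
        o,d=ray(cam,px);P=np.eye(3)-np.outer(d,d);A.append(P);b.append(P@o)
    A=np.vstack(A);b=np.hstack(b);x=np.linalg.lstsq(A,b,rcond=None)[0];return x,np.linalg.norm(A@x-b)
def proj(cam,p):
    c=cams.get_calibration(cam);E=np.array(c["extrinsics"]);q=E[:3,:3]@p+E[:3,3]
    return np.array([c["fx"]*q[0]/q[2]+c["cx"],c["fy"]*q[1]/q[2]+c["cy"]])
def snap(cam,name):
    im=cams.read_camera(cam);cv2.imwrite(f"pics/{name}.png",im[:,:,::-1]);return im
E
python3 - <<'E'
from h import *
np.set_printoptions(precision=3,suppress=True)
for c in("side","top"):
    snap(c,c+"0");k=cams.get_calibration(c);print(c,k["fx"],ray(c,(320,240)))
for n in "bottle_grip bottle_mouth ball_center rack tray tape_center tape spare_bottle_grip spray_can_center oil_bottle_center grease_tin_center carton_front vice_corner".split():
    r={c:[(np.round(d["location"],1).tolist(),round(d["confidence"],2)) for d in finder.place_of(c,n)[:4]] for c in("side","top")}
    print(n,r)
    if r["side"] and r["top"]: print("   ",tri(r["side"][0][0],r["top"][0][0]))
o=monitor.get_obs();print(o)
E
```

```text
side 488.8118631595497 (array([0.218, 0.997, 0.976]), array([ 0.228, -0.765, -0.603]))
top 499.48474813850316 (array([0.292, 0.006, 1.573]), array([ 0.15 , -0.015, -0.989]))
bottle_grip {'side': [([338.3, 228.8], 0.67)], 'top': [([357.2, 245.6], 0.96)]}
    (array([ 0.494, -0.123,  0.146]), np.float64(0.001796943280704071))
bottle_mouth {'side': [([301.4, 358.8], 0.37)], 'top': [([356.7, 252.8], 0.87)]}
    (array([ 0.601, -0.174, -0.537]), np.float64(0.061284014554561325))
ball_center {'side': [([285.1, 275.7], 0.47)], 'top': []}
rack {'side': [([342.4, 251.5], 0.84)], 'top': []}
tray {'side': [([288.4, 168.9], 0.43)], 'top': [([229.5, 250.4], 0.89), ([395.6, 250.8], 0.39)]}
    (array([0.473, 0.196, 0.507]), np.float64(0.06345280772544638))
tape_center {'side': [([214.1, 381.9], 0.96), ([299.7, 359.1], 0.88), ([337.2, 228.5], 0.38)], 'top': [([228.0, 252.2], 0.79), ([189.4, 197.9], 0.7), ([286.2, 244.8], 0.41)]}
    (array([ 0.588,  0.32 , -0.035]), np.float64(0.1442758823802269))
tape {'side': [([215.3, 388.1], 0.91), ([303.3, 362.1], 0.71), ([308.2, 310.2], 0.69), ([338.2, 229.0]
[... 902 characters left out ...]
.9, 169.1], 0.6)], 'top': [([370.7, 183.8], 0.65), ([301.0, 210.9], 0.27)]}
    (array([ 0.642, -0.144,  0.308]), np.float64(0.011124842523222364))
vice_corner {'side': [([348.4, 283.0], 0.51), ([301.5, 363.8], 0.48)], 'top': []}
{'t': 1.4, 'q': array([-1.454,  0.477,  0.022,  1.555, -0.012,  1.109, -0.083]), 'joint_vel': array([-0.   , -0.001,  0.001, -0.001,  0.   , -0.   , -0.   ]), 'joint_torque': array([ -0.   , -59.631,   1.606, -28.155,   0.012,   0.001,  -0.   ]), 'eef_pos': array([0.15 , 0.658, 0.192]), 'tool_rot': array([-0.   ,  0.112,  0.994,  0.   ]), 'contact_force': array([ 0.055, -1.003, -0.068]), 'torque': array([-0.033, -0.032,  0.021]), 'gripper_width': 1.0003381539254939}
```

View pictures.

View pics/side0.png

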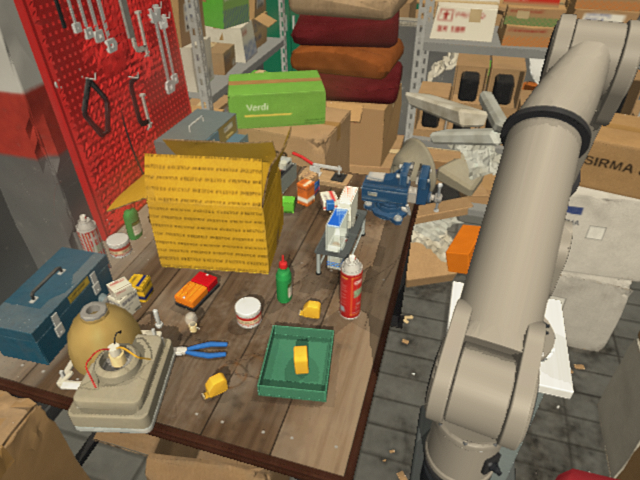

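View pics/top0.png

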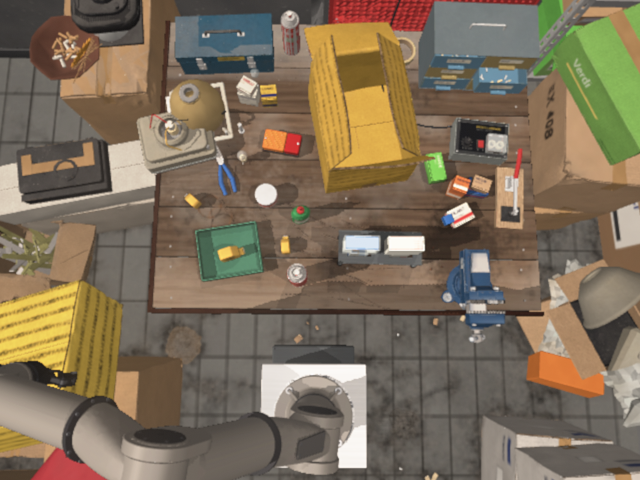

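Side: tray around (297,362), tape in it (301,360), clear bottle (337,228), spray can (350,287), oil (284,280), tin (248,312). Top: tray (229,250), tape (231,253), clear bottle (361,244), white (405,244).

Run:
```python
from h import *
np.set_printoptions(precision=3,suppress=True)
t=cv2.imread("pics/top0.png");s=cv2.imread("pics/side0.png")
a=cv2.resize(t[215:285,190:270],(400,350),interpolation=3);b=cv2.resize(t[220:275,330:430],(400,220),interpolation=3)
c=cv2.resize(s[315:410,250:345],(400,400),interpolation=3);d=cv2.resize(s[180:280,310:380],(280,400),interpolation=3)
o=np.zeros((600,800,3),np.uint8);o[:350,:400]=a;o[350:570,:400]=b;o[:300,400:]=cv2.resize(c,(400,300));o[300:,400:610]=cv2.resize(d,(210,300))
cv2.imwrite("pics/comp.png",o)
hs=cv2.cvtColor(t,cv2.COLOR_BGR2HSV)
def comp(m,near):
    n,l,st,ce=cv2.connectedComponentsWithStats(m.astype(np.uint8));i=1+np.argmin([np.hypot(*(ce[k]-near))+(1000 if st[k,4]<20 else 0) for k in range(1,n)])
    ys,xs=np.nonzero(l==i);return np.c_[xs,ys].astype(np.float32)
g=comp((hs[...,0]>65)&(hs[...,0]<95)&(hs[...,1]>80),(229,250))
P=np.array([atz("top",p,0.036)[:2] for p in g],np.float32)
print("tray",cv2.minAreaRect(P))
y=comp((hs[...,0]>15)&(hs[...,0]<35)&(hs[...,1]>120)&(hs[...,2]>120),(231,253))
print("tape px",len(y),cv2.minAreaRect(y),cv2.minAreaRect(np.array([atz("top",p,0.06)[:2] for p in y],np.float32)))
for p in cv2.boxPoints(cv2.minAreaRect(y)):print(p,atz("top",p,0.06))
for q,z in(((296,270),.198),((300.5,212),.155),((265,194),.054)):print(atz("top",q,z))
```

```text
tray ((0.48856523633003235, 0.24005389213562012), (0.14698798954486847, 0.13999062776565552), 9.849432945251465)
tape px 259 ((230.25, 252.25003051757812), (12.649110794067383, 24.98199462890625), 71.56504821777344) ((0.4812313914299011, 0.25543028116226196), (0.038996949791908264, 0.07513000071048737), 19.327993392944336)
[216.4 250.2] [0.487 0.298 0.06 ]
[240.1 242.3] [0.512 0.227 0.06 ]
[244.1 254.3] [0.475 0.213 0.06 ]
[220.4 262.2] [0.45  0.284 0.06 ]
[0.416 0.05  0.198]
[0.588 0.041 0.155]
[0.666 0.155 0.054]
```

View pics/comp.png

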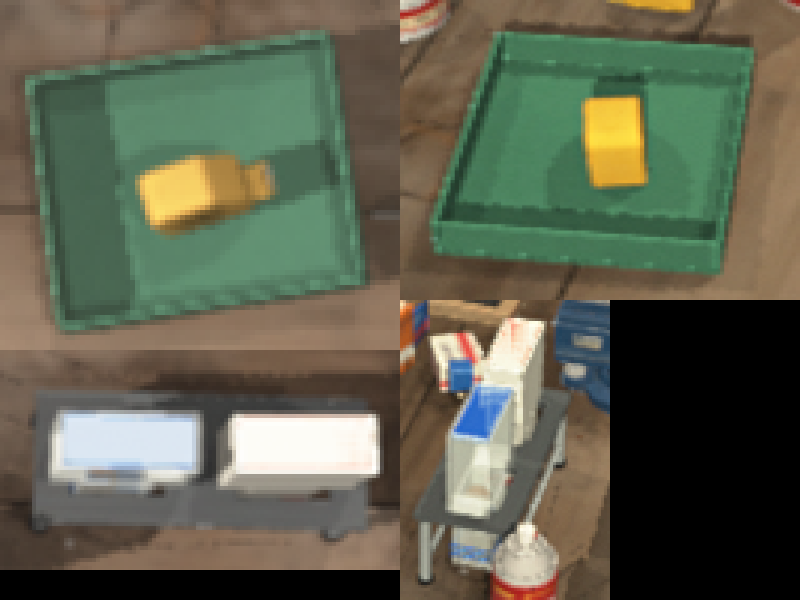

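```bash
cat > fit.py <<'E'
from h import *
from scipy.optimize import minimize
np.set_printoptions(precision=3,suppress=True)
def box(x,y,yaw,xs,ys,zs):
    R=np.array([[np.cos(yaw),-np.sin(yaw)],[np.sin(yaw),np.cos(yaw)]])
    return np.array([np.r_[R@[a,b]+[x,y],c] for a in xs for b in ys for c in zs])
def mask(cam,bs,S=4):
    m=np.zeros((480*S,640*S),np.uint8)
    for b in bs:
        q=np.array([proj(cam,p) for p in b]);h=cv2.convexHull(((q+.5)*S).astype(np.int32));cv2.fillConvexPoly(m,h,1)
    return m
def tapeboxes(v,z0=.004):
    x,y,w=v;return [box(x,y,w,(-.016,.016),(-.0295,.0295),(z0,z0+.058)),box(x,y,w,(-.006,.006),(-.0445,-.0295),(z0+.002,z0+.012))]
def ymask(im,near):
    hs=cv2.cvtColor(im,cv2.COLOR_BGR2HSV);m=((hs[...,0]>14)&(hs[...,0]<35)&(hs[...,1]>130)&(hs[...,2]>100)).astype(np.uint8)
    n,l,st,ce=cv2.connectedComponentsWithStats(m);i=1+np.argmin([np.hypot(*(ce[k]-near))+(1000 if st[k,4]<20 else 0) for k in range(1,n)])
    return cv2.resize((l==i).astype(np.uint8),None,fx=4,fy=4,interpolation=0)
E
python3 - <<'E'
from fit import *
t=cv2.imread("pics/top0.png");s=cv2.imread("pics/side0.png")
M={"top":ymask(t,(231,252)),"side":ymask(s,(301,360))}
def cost(v):
    c=0
    for k in M:
        m=mask(k,tapeboxes(v));c+=1-(m&M[k]).sum()/(m|M[k]).sum()
    return c
best=min((minimize(cost,(.478,.25,w),method="Nelder-Mead",options=dict(initial_simplex=[(.478,.25,w),(.49,.25,w),(.478,.26,w),(.478,.25,w+.15)],maxiter=60)) for w in(0,.25,.5)),key=lambda r:r.fun)
print("tape",best.x,best.fun)
c=np.array([atz("top",p,.036) for p in((195.4,230),(256,221.4),(263.6,272.4),(202.4,281))]);print("tray",c,c.mean(0))
for n,cr in(("clear",[(52,412),(200,412),(195,470),(55,470)]),("white",[(228,416),(380,416),(378,475),(232,475)])):
    q=np.array([atz("top",(330+a/4,220+(b-350)/4),.182) for a,b in cr]);print(n,q[:,:2].tolist(),q.mean(0))
q=np.array([atz("top",(330+a/4,220+(b-350)/4),.092) for a,b in[(37,392),(370,402),(368,527),(35,527)]]);print("rack",q,q.mean(0))
E
```

```text
Traceback (most recent call last):
  File "fit.py", line 10, in mask
    q=np.array([proj(cam,p) for p in b]);h=cv2.convexHull(((q+.5)*S).astype(np.int32));cv2.fillConvexPoly(m,h,1)
                ~~~~^^^^^^^
  File "h.py", line 14, in proj
    c=cams.get_calibration(cam);E=np.array(c["extrinsics"]);q=E[:3,:3]@p+E[:3,3]
ValueError: time passes only in moves, steps and waits
```

```bash
sed -i '2a CAL={c:cams.get_calibration(c) for c in("side","top")}' h.py; sed -i 's/c=cams.get_calibration(cam)/c=CAL[cam]/' h.py
cat > t1.py <<'E'
from fit import *
t=cv2.imread("pics/top0.png");s=cv2.imread("pics/side0.png")
M={"top":ymask(t,(231,252)),"side":ymask(s,(301,360))}
def cost(v):
    c=0
    for k in M:
        m=mask(k,tapeboxes(v));c+=1-(m&M[k]).sum()/(m|M[k]).sum()
    return c
best=min((minimize(cost,(.478,.25,w),method="Nelder-Mead",options=dict(initial_simplex=[(.478,.25,w),(.49,.25,w),(.478,.26,w),(.478,.25,w+.15)],maxiter=60)) for w in(0,.25,.5)),key=lambda r:r.fun)
print("tape",best.x,best.fun)
c=np.array([atz("top",p,.036) for p in((195.4,230),(256,221.4),(263.6,272.4),(202.4,281))]);print("tray",c,c.mean(0))
for n,cr in(("clear",[(52,412),(200,412),(195,470),(55,470)]),("white",[(228,416),(380,416),(378,475),(232,475)])):
    q=np.array([atz("top",(330+a/4,220+(b-350)/4),.182) for a,b in cr]);print(n,q[:,:2].tolist(),q.mean(0))
q=np.array([atz("top",(330+a/4,220+(b-350)/4),.092) for a,b in[(37,392),(370,402),(368,527),(35,527)]]);print("rack",q,q.mean(0))
E
python3 t1.py
```

```text
tape [0.485 0.267 0.278] 0.4746591144277479
tray [[0.553 0.37  0.036]
 [0.582 0.183 0.036]
 [0.423 0.155 0.036]
 [0.395 0.341 0.036]] [0.488 0.262 0.036]
clear [[0.5163714519723873, -0.08028036462000335], [0.5173639476315275, -0.18494630206863388], [0.4760178188547721, -0.18089513564552576], [0.4751307820352523, -0.08236185596378645]] [ 0.496 -0.132  0.182]
white [[0.5146892571984133, -0.20473350096063878], [0.5157076439859961, -0.3125078471037549], [0.47363163964036215, -0.3099362390266029], [0.47270848018585077, -0.20691924894651667]] [ 0.494 -0.259  0.182]
rack [[ 0.546 -0.075  0.092]
 [ 0.541 -0.326  0.092]
 [ 0.446 -0.322  0.092]
 [ 0.444 -0.073  0.092]] [ 0.494 -0.199  0.092]
```

```bash
cat > go.py <<'E'
import sys
from h import *
from scipy.spatial.transform import Rotation as Ro
np.set_printoptions(precision=3,suppress=True)
def go(p,yaw,tilt=0):   # TCP target, tool-y heading deg, tilt deg about tool y
    o=monitor.get_obs();w,x,y,z=o["tool_rot"];R0=Ro.from_quat([x,y,z,w])
    a=np.radians(yaw);Y=np.array([np.cos(a),np.sin(a),0]);Z=np.array([0,0,-1.])
    R=Ro.from_rotvec(np.radians(tilt)*Y)*Ro.from_matrix(np.c_[np.cross(Y,Z),Y,Z])
    d=R0.inv().apply(np.array(p)-o["eef_pos"])/.2;r=(R0.inv()*R).as_rotvec()/np.pi
    print(p,yaw,tilt,"shift",d,"turn",r,"rows",int(np.ceil(max(np.linalg.norm(d)*.2/.0417,np.linalg.norm(r)*180/7.16))))
if __name__=="__main__":
    o=monitor.get_obs();print("t",o["t"],o["eef_pos"],o["tool_rot"],o["gripper_width"],o["q"])
    for a in sys.argv[1:]:
        v=[float(i) for i in a.split(",")];go(v[:3],*v[3:])
E
python3 - <<'E'
from fit import *
print(tri((299.7,359.1),(228,252.2)))
t=cv2.imread("pics/top0.png");s=cv2.imread("pics/side0.png")
for v in((.485,.267,.278),(.481,.255,.25)):print([(v,c,proj(c,np.array([v[0],v[1],.033]))) for c in("side","top")])
M={"top":ymask(t,(231,252)),"side":ymask(s,(301,360))}
for k in M:
    ys,xs=np.nonzero(M[k]);print(k,"bbox",xs.min()/4,xs.max()/4,ys.min()/4,ys.max()/4)
    for v in((.485,.267,.278),(.481,.255,.25)):
        ys,xs=np.nonzero(mask(k,tapeboxes(v)));print("  ",v,xs.min()/4,xs.max()/4,ys.min()/4,ys.max()/4)
E
python3 go.py 0.3,0.5,0.25,45 0.483,0.262,0.2,14
```

```text
(array([0.487, 0.268, 0.027]), np.float64(0.0024458604801885124))
[((0.485, 0.267, 0.278), 'side', array([301.28 , 357.479])), ((0.485, 0.267, 0.278), 'top', array([227.98 , 252.071]))]
[((0.481, 0.255, 0.25), 'side', array([304.354, 354.099])), ((0.481, 0.255, 0.25), 'top', array([231.818, 253.388]))]
top bbox 218.0 243.75 246.0 260.75
   (0.485, 0.267, 0.278) 216.0 244.0 243.75 261.0
   (0.481, 0.255, 0.25) 220.0 247.75 245.25 262.0
side bbox 294.0 308.75 345.0 373.75
   (0.485, 0.267, 0.278) 294.0 308.75 340.5 375.5
   (0.481, 0.255, 0.25) 297.0 312.0 337.0 372.0
t 1.4 [0.15  0.658 0.192] [-0.     0.112  0.994  0.   ] 1.0003381539254939 [-1.454  0.477  0.022  1.555 -0.012  1.109 -0.083]
[0.3, 0.5, 0.25] 45.0 0 shift [-0.905 -0.604 -0.29 ] turn [ 0.    -0.     0.178] rows 6
[0.483, 0.262, 0.2] 14.0 0 shift [-2.062 -1.56  -0.04 ] turn [ 0.    -0.     0.351] rows 13
```

Call:
jog_arm --plan '[{"x": -0.905, "y": -0.604, "z": -0.29, "wz": 0.178}, {"x": -0.905, "y": -0.604, "z": -0.29, "wz": 0.178}, {"x": -0.905, "y": -0.604, "z": -0.29, "wz": 0.178}, {"x": -0.905, "y": -0.604, "z": -0.29, "wz": 0.178}, {"x": -0.905, "y": -0.604, "z": -0.29, "wz": 0.178}, {"x": -0.905, "y": -0.604, "z": -0.29, "wz": 0.178}, {"x": -0.905, "y": -0.604, "z": -0.29, "wz": 0.178}, {"x": -0.905, "y": -0.604, "z": -0.29, "wz": 0.178}]' --hand 1

```text
invalid input at $.plan[0]: expected keys x, y, z, wx, wy, wz
```

```bash
python3 go.py 0.485,0.267,0.15,15
```

```text
t 1.4 [0.15  0.658 0.192] [-0.     0.112  0.994  0.   ] 1.0003381539254939 [-1.454  0.477  0.022  1.555 -0.012  1.109 -0.083]
[0.485, 0.267, 0.15] 15.0 0 shift [-2.067 -1.533  0.21 ] turn [ 0.    -0.     0.345] rows 13
```

All six keys are needed.

Call:
jog_arm --plan '[{"x": -0.905, "y": -0.604, "z": -0.29, "wx": 0, "wy": 0, "wz": 0.178}, {"x": -0.905, "y": -0.604, "z": -0.29, "wx": 0, "wy": 0, "wz": 0.178}, {"x": -0.905, "y": -0.604, "z": -0.29, "wx": 0, "wy": 0, "wz": 0.178}, {"x": -0.905, "y": -0.604, "z": -0.29, "wx": 0, "wy": 0, "wz": 0.178}, {"x": -0.905, "y": -0.604, "z": -0.29, "wx": 0, "wy": 0, "wz": 0.178}, {"x": -0.905, "y": -0.604, "z": -0.29, "wx": 0, "wy": 0, "wz": 0.178}, {"x": -0.905, "y": -0.604, "z": -0.29, "wx": 0, "wy": 0, "wz": 0.178}, {"x": -0.905, "y": -0.604, "z": -0.29, "wx": 0, "wy": 0, "wz": 0.178}]' --hand 1

```text
t: 2.07
eef_pos: [0.3009, 0.4995, 0.2508]
tool_rot: [-0.0, 0.383, 0.924, 0.001]
contact_force: [0.6, -0.5, -0.6]
gripper_width: 1.0
```

```bash
python3 go.py 0.39,0.38,0.18,30 0.485,0.267,0.15,15
```

```text
t 2.0667 [0.301 0.5   0.251] [-0.     0.383  0.924  0.001] 0.9997976778786968 [-1.294  0.274  0.197  1.724 -0.059  1.148 -0.296]
[0.39, 0.38, 0.18] 30.0 0 shift [-0.738 -0.107  0.353] turn [ 0.    -0.     0.083] rows 4
[0.485, 0.267, 0.15] 15.0 0 shift [-1.474 -0.17   0.503] turn [ 0.    -0.     0.166] rows 8
```

Call:
jog_arm --plan '[{"x": -0.74, "y": -0.107, "z": 0.2, "wx": 0, "wy": 0, "wz": 0.083}, {"x": -0.74, "y": -0.107, "z": 0.2, "wx": 0, "wy": 0, "wz": 0.083}, {"x": -0.74, "y": -0.107, "z": 0.2, "wx": 0, "wy": 0, "wz": 0.083}, {"x": -0.74, "y": -0.107, "z": 0.2, "wx": 0, "wy": 0, "wz": 0.083}, {"x": -0.74, "y": -0.107, "z": 0.2, "wx": 0, "wy": 0, "wz": 0.083}]'

```text
t: 2.48
eef_pos: [0.3929, 0.3739, 0.2087]
tool_rot: [0.001, 0.503, 0.864, -0.002]
contact_force: [0.1, -1.2, 0.3]
gripper_width: 1.002
```

```bash
python3 go.py 0.485,0.267,0.13,15 0.485,0.267,0.018,15
```

```text
t 2.4833 [0.393 0.374 0.209] [ 0.001  0.503  0.864 -0.002] 1.002472607376774 [-1.135  0.246  0.309  1.87  -0.084  1.041 -0.275]
[0.485, 0.267, 0.13] 15.0 0 shift [-0.691  0.137  0.395] turn [-0.     0.001  0.081] rows 4
[0.485, 0.267, 0.018] 15.0 0 shift [-0.69   0.138  0.955] turn [-0.     0.001  0.081] rows 6
```

Call:
jog_arm --plan '[{"x": -0.69, "y": 0.137, "z": 0.395, "wx": 0, "wy": 0, "wz": 0.081}, {"x": -0.69, "y": 0.137, "z": 0.395, "wx": 0, "wy": 0, "wz": 0.081}, {"x": -0.69, "y": 0.137, "z": 0.395, "wx": 0, "wy": 0, "wz": 0.081}, {"x": -0.69, "y": 0.137, "z": 0.395, "wx": 0, "wy": 0, "wz": 0.081}, {"x": -0.69, "y": 0.137, "z": 0.395, "wx": 0, "wy": 0, "wz": 0.081}]'

```text
t: 2.9
eef_pos: [0.4865, 0.2607, 0.1265]
tool_rot: [0.002, 0.611, 0.792, -0.005]
contact_force: [0.6, -1.4, 1.0]
gripper_width: 0.998
```

```bash
python3 - <<'E'
from h import *
t=snap("top","top1");s=snap("side","side1")
o=np.zeros((400,800,3),np.uint8);o[:,:400]=cv2.resize(t[210:310,180:280],(400,400),interpolation=3);o[:,400:]=cv2.resize(s[300:400,250:350],(400,400),interpolation=3)
cv2.imwrite("pics/c1.png",o[:,:,::-1])
E
python3 go.py 0.485,0.267,0.02,15
```

```text
t 3.0 [0.484 0.267 0.129] [ 0.001  0.609  0.793 -0.003] 0.9988657860575988 [-0.928  0.368  0.388  1.929 -0.173  0.882 -0.19 ]
[0.485, 0.267, 0.02] 15.0 0 shift [0.002 0.004 0.543] turn [-0.001  0.001 -0.   ] rows 3
```

View pics/c1.png

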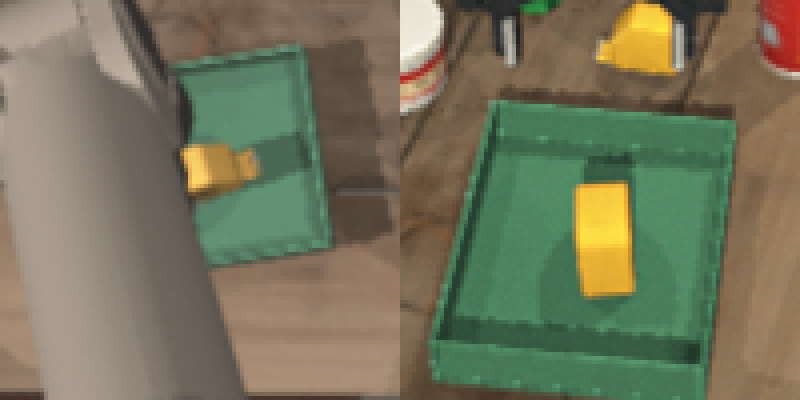

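The tape (side crop 605,240) lies centred below the two fingers (508 and 680); descend and grip.

Call:
jog_arm --plan '[{"x": 0, "y": 0, "z": 0.2, "wx": 0, "wy": 0, "wz": 0}, {"x": 0, "y": 0, "z": 0.4, "wx": 0, "wy": 0, "wz": 0}, {"x": 0, "y": 0, "z": 0.5, "wx": 0, "wy": 0, "wz": 0}, {"x": 0, "y": 0, "z": 0.545, "wx": 0, "wy": 0, "wz": 0}, {"x": 0, "y": 0, "z": 0.545, "wx": 0, "wy": 0, "wz": 0}, {"x": 0, "y": 0, "z": 0.545, "wx": 0, "wy": 0, "wz": 0}]'

```text
t: 3.5
eef_pos: [0.4842, 0.2684, 0.0204]
tool_rot: [0.0, 0.608, 0.794, -0.002]
contact_force: [0.6, -0.2, -0.2]
gripper_width: 1.001
```

Call:
jog_arm --plan '[{"x": 0, "y": 0, "z": 0, "wx": 0, "wy": 0, "wz": 0}, {"x": 0, "y": 0, "z": 0, "wx": 0, "wy": 0, "wz": 0}, {"x": 0, "y": 0, "z": 0, "wx": 0, "wy": 0, "wz": 0}, {"x": 0, "y": 0, "z": 0, "wx": 0, "wy": 0, "wz": 0}, {"x": 0, "y": 0, "z": 0, "wx": 0, "wy": 0, "wz": 0}, {"x": 0, "y": 0, "z": 0, "wx": 0, "wy": 0, "wz": 0}, {"x": 0, "y": 0, "z": 0, "wx": 0, "wy": 0, "wz": 0}, {"x": 0, "y": 0, "z": 0, "wx": 0, "wy": 0, "wz": 0}, {"x": 0, "y": 0, "z": 0, "wx": 0, "wy": 0, "wz": 0}, {"x": 0, "y": 0, "z": 0, "wx": 0, "wy": 0, "wz": 0}]' --hand -1 --grip_force 50

```text
t: 4.33
eef_pos: [0.4884, 0.2707, 0.0232]
tool_rot: [0.002, 0.608, 0.794, 0.002]
contact_force: [4.1, 2.0, 11.3]
gripper_width: -0.002
```

```bash
python3 go.py 0.485,0.267,0.13,15 0.465,0.43,0.13,15 0.465,0.43,0.02,15
```

```text
t 4.3333 [0.488 0.271 0.023] [0.002 0.608 0.794 0.002] -0.0015268211889473836 [-0.873  0.525  0.326  1.991 -0.261  0.66  -0.118]
[0.485, 0.267, 0.13] 15.0 0 shift [-0.014 -0.018 -0.534] turn [0.002 0.    0.001] rows 3
[0.465, 0.43, 0.13] 15.0 0 shift [ 0.799  0.098 -0.534] turn [0.002 0.    0.001] rows 5
[0.465, 0.43, 0.02] 15.0 0 shift [0.799 0.094 0.016] turn [0.002 0.    0.001] rows 4
```

Run:
```python
from h import *
t=snap("top","top2");s=snap("side","side2")
o=np.zeros((400,800,3),np.uint8);o[:,:400]=cv2.resize(t[210:310,180:280],(400,400),interpolation=3);o[:,400:]=cv2.resize(s[300:400,250:350],(400,400),interpolation=3)
cv2.imwrite("pics/c2.png",o[:,:,::-1])
```

```text
(no output)
```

View pics/c2.png

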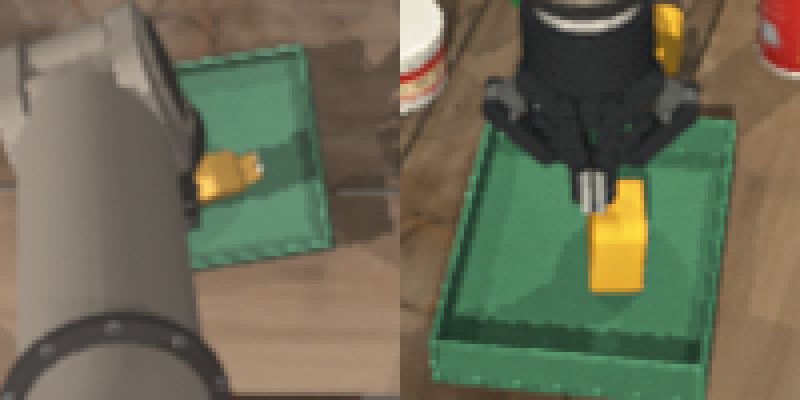

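Run:
```python
from fit import *
p=np.array([.488,.271,.023]);print(proj("side",p),proj("top",p))
for z in(.023,.06,.08,.1): print(z,proj("side",np.array([.488,.271,z])))
o,d=ray("side",(298.5,353));print([o+d*(y-o[1])/d[1] for y in(.2,.23,.25,.27,.29)])
# tape edges in side now: top face left/right far corners, bottom
for px in((303.5,345),(311.5,345),(297.5,372.5),(310.5,373)):print(px,[atz("side",px,z) for z in(.004,.062)])
print(finder.place_of("top","tape_center"),finder.place_of("side","tape_center"))
```

```text
[299.722 361.138] [227.259 251.507]
0.023 [299.722 361.138]
0.06 [299.238 351.106]
0.08 [298.968 345.522]
0.1 [298.693 339.821]
[array([ 0.517,  0.2  , -0.038]), array([0.505, 0.23 , 0.   ]), array([0.498, 0.25 , 0.026]), array([0.49 , 0.27 , 0.051]), array([0.483, 0.29 , 0.077])]
(303.5, 345) [array([0.5  , 0.205, 0.004]), array([0.483, 0.252, 0.062])]
(311.5, 345) [array([0.48 , 0.199, 0.004]), array([0.465, 0.246, 0.062])]
(297.5, 372.5) [array([0.488, 0.291, 0.004]), array([0.472, 0.333, 0.062])]
(310.5, 373) [array([0.457, 0.283, 0.004]), array([0.443, 0.326, 0.062])]
[{'location': [299.5, 211.3], 'confidence': 0.74}, {'location': [287.7, 243.0], 'confidence': 0.72}, {'location': [232.6, 254.2], 'confidence': 0.64}, {'location': [356.4, 249.8], 'confidence': 0.63}] [{'location': [213.6, 381.6], 'confidence': 0.66}, {'location': [302.3, 356.6], 'confidence': 0.63}, {'location': [305.6, 307.1], 'confidence': 0.57}, {'location': [335.7, 229.8], 'confidence': 0.24}]
```

Call:
jog_arm --plan '[{"x": 0, "y": 0, "z": -0.2, "wx": 0, "wy": 0, "wz": 0}, {"x": 0, "y": 0, "z": -0.45, "wx": 0, "wy": 0, "wz": 0}, {"x": 0.2, "y": 0, "z": -0.45, "wx": 0, "wy": 0, "wz": 0}, {"x": 0.4, "y": 0, "z": -0.45, "wx": 0, "wy": 0, "wz": 0}, {"x": 0.6, "y": 0, "z": -0.45, "wx": 0, "wy": 0, "wz": 0}, {"x": 0.8, "y": 0, "z": -0.3, "wx": 0, "wy": 0, "wz": 0}, {"x": 0.8, "y": 0, "z": -0.1, "wx": 0, "wy": 0, "wz": 0}, {"x": 0.8, "y": 0, "z": 0, "wx": 0, "wy": 0, "wz": 0}, {"x": 0.8, "y": 0, "z": 0, "wx": 0, "wy": 0, "wz": 0}, {"x": 0.8, "y": 0, "z": 0, "wx": 0, "wy": 0, "wz": 0}]'

```text
t: 5.37
eef_pos: [0.4465, 0.424, 0.0223]
tool_rot: [0.002, 0.608, 0.794, 0.001]
contact_force: [0.3, -0.1, 0.1]
gripper_width: -0.002
```

Run:
```python
from h import *
o=monitor.get_obs();print(o["eef_pos"]);print(proj("side",o["eef_pos"]),proj("top",o["eef_pos"]))
t=snap("top","top3");s=snap("side","side3")
o=np.zeros((400,800,3),np.uint8);o[:,:400]=cv2.resize(t[210:310,150:250],(400,400),interpolation=3);o[:,400:]=cv2.resize(s[300:450,220:370],(400,400),interpolation=3)
cv2.imwrite("pics/c3.png",o[:,:,::-1])
```

```text
[0.44645235 0.42401321 0.02232513]
[295.91696396 419.55707815] [177.31771034 264.39712057]
```

View pics/c3.png

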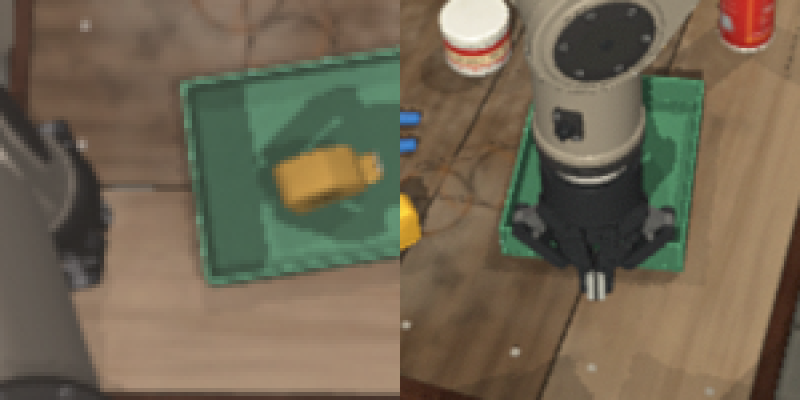

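The tip shows at side px (294,412) versus (296,420) predicted, so the tool or cameras are off by up to ~27 mm; I'll touch the bench gently to find out.

Call:
jog_arm --plan '[{"x": 0, "y": 0, "z": 0.03, "wx": 0, "wy": 0, "wz": 0}, {"x": 0, "y": 0, "z": 0.06, "wx": 0, "wy": 0, "wz": 0}, {"x": 0, "y": 0, "z": 0.08, "wx": 0, "wy": 0, "wz": 0}, {"x": 0, "y": 0, "z": 0.1, "wx": 0, "wy": 0, "wz": 0}, {"x": 0, "y": 0, "z": 0.1, "wx": 0, "wy": 0, "wz": 0}]'

```text
t: 5.88
eef_pos: [0.4482, 0.4248, 0.0042]
tool_rot: [0.002, 0.609, 0.793, 0.003]
contact_force: [0.3, 0.3, 0.1]
gripper_width: 0.001
```

Call:
jog_arm --plan '[{"x": 0, "y": 0, "z": 0.015, "wx": 0, "wy": 0, "wz": 0}, {"x": 0, "y": 0, "z": 0.02, "wx": 0, "wy": 0, "wz": 0}, {"x": 0, "y": 0, "z": 0.02, "wx": 0, "wy": 0, "wz": 0}, {"x": 0, "y": 0, "z": 0.02, "wx": 0, "wy": 0, "wz": 0}]'

```text
t: 6.22
eef_pos: [0.4483, 0.4248, 0.0001]
tool_rot: [0.002, 0.609, 0.793, 0.003]
contact_force: [0.3, 0.7, 0.9]
gripper_width: -0.002
```

Run:
```python
from fit import *
o=monitor.get_obs();p=o["eef_pos"];print(p,proj("side",p),o["contact_force"])
s=snap("side","side4")
h=s[395:435,270:320];cv2.imwrite("pics/c4.png",cv2.resize(h,(800,640),interpolation=3)[:600,:,::-1])
# tape now (top3, side1 px)
t=cv2.imread("pics/top3.png");M={"top":ymask(t,(231,253))}
def cost(v):
    m=mask("top",tapeboxes(v));return 1-(m&M["top"]).sum()/(m|M["top"]).sum()
r=minimize(cost,(.48,.26,.25),method="Nelder-Mead",options=dict(initial_simplex=[(.478,.25,.2),(.49,.25,.2),(.478,.26,.2),(.478,.25,.35)],maxiter=80));print(r.x,r.fun)
```

```text
[0.448 0.425 0.   ] [295.379 425.462] [0.298 0.671 0.926]
[0.479 0.261 0.267] 0.1796097172441259
```

View pics/c4.png

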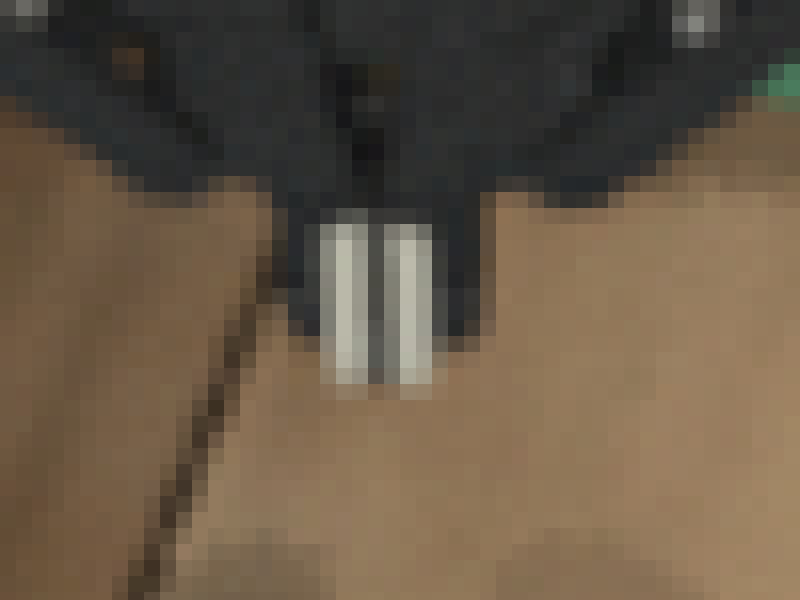

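Call:
jog_arm --plan '[{"x": 0, "y": 0, "z": 0.015, "wx": 0, "wy": 0, "wz": 0}, {"x": 0, "y": 0, "z": 0.025, "wx": 0, "wy": 0, "wz": 0}, {"x": 0, "y": 0, "z": 0.025, "wx": 0, "wy": 0, "wz": 0}]'

```text
t: 6.52
eef_pos: [0.4481, 0.4247, -0.0053]
tool_rot: [0.002, 0.609, 0.793, 0.002]
contact_force: [-0.5, 0.0, -0.8]
gripper_width: -0.002
```

Call:
jog_arm --plan '[{"x": 0, "y": 0, "z": 0.015, "wx": 0, "wy": 0, "wz": 0}, {"x": 0, "y": 0, "z": 0.03, "wx": 0, "wy": 0, "wz": 0}, {"x": 0, "y": 0, "z": 0.03, "wx": 0, "wy": 0, "wz": 0}]'

```text
t: 6.77
eef_pos: [0.4477, 0.4243, -0.012]
tool_rot: [0.002, 0.609, 0.793, 0.002]
contact_force: [-0.2, -0.7, 0.4]
gripper_width: -0.003
```

Call:
jog_arm --plan '[{"x": 0, "y": 0, "z": 0.015, "wx": 0, "wy": 0, "wz": 0}, {"x": 0, "y": 0, "z": 0.025, "wx": 0, "wy": 0, "wz": 0}, {"x": 0, "y": 0, "z": 0.025, "wx": 0, "wy": 0, "wz": 0}]'

```text
t: 7.02
eef_pos: [0.4475, 0.424, -0.0176]
tool_rot: [0.002, 0.609, 0.793, 0.002]
contact_force: [-0.5, 0.1, -0.8]
gripper_width: 0.005
```

Call:
jog_arm --plan '[{"x": 0, "y": 0, "z": 0.01, "wx": 0, "wy": 0, "wz": 0}, {"x": 0, "y": 0, "z": 0.02, "wx": 0, "wy": 0, "wz": 0}, {"x": 0, "y": 0, "z": 0.02, "wx": 0, "wy": 0, "wz": 0}]'

```text
t: 7.27
eef_pos: [0.4472, 0.4238, -0.0221]
tool_rot: [0.002, 0.609, 0.793, 0.001]
contact_force: [0.3, -0.1, -0.1]
gripper_width: 0.004
```

Call:
jog_arm --plan '[{"x": 0, "y": 0, "z": 0.01, "wx": 0, "wy": 0, "wz": 0}, {"x": 0, "y": 0, "z": 0.02, "wx": 0, "wy": 0, "wz": 0}, {"x": 0, "y": 0, "z": 0.02, "wx": 0, "wy": 0, "wz": 0}]'

```text
t: 7.52
eef_pos: [0.447, 0.4236, -0.0265]
tool_rot: [0.002, 0.609, 0.793, 0.001]
contact_force: [-0.5, 0.2, -0.2]
gripper_width: 0.004
```

Run:
```python
from fit import *
o=monitor.get_obs();p=o["eef_pos"];print(p,proj("side",p),o["contact_force"])
s=snap("side","side5");g=s[395:435,270:320].astype(int).min(2);print(g[22:36,18:30])
```

```text
[ 0.447  0.424 -0.027] [296.544 431.905] [-0.479  0.208 -0.156]
[[ 66  44  50 109 160 139  70 113 159 130  53  38]
 [ 66  41  46 115 170 140  69 116 170 139  52  36]
 [ 66  36  42 114 170 138  70 115 169 142  63  36]
 [ 72  49  50 114 168 144  77 109 166 145  70  35]
 [ 72  49  43 102 156 145  80 106 167 144  72  36]
 [ 77  58  46  95 148 144  79 108 167 142  67  42]
 [ 83  79  77 109 157 145  80 108 169 149  91  65]
 [ 84  77  79 110 155 146  85 111 167 152 108  78]
 [ 79  75  77  94 122 125  89  81 124 124  96  79]
 [ 77  76  76  80  88  92  79  66  79  90  82  78]
 [ 78  78  80  79  79  81  77  70  68  76  79  79]
 [ 78  81  80  78  80  77  80  72  70  76  78  81]
 [ 79  79  79  81  81  81  76  71  72  79  78  79]
 [ 79  79  78  74  77  80  73  68  74  78  80  80]]
```

The tip now shows at side row 425.7, which is bench level, while z reads -0.027: so the reported z is about 27 mm too low (xy agrees). I'll use true z = reported + 0.027 from here.

```bash
python3 go.py 0.447,0.424,0.09,15 0.48,0.262,0.09,15 0.48,0.262,-0.005,15
```

```text
t 7.5667 [ 0.447  0.424 -0.026] [0.002 0.609 0.793 0.001] 6.663986084892353e-05 [-1.067  0.671  0.279  1.862 -0.282  0.644 -0.358]
[0.447, 0.424, 0.09] 15.0 0 shift [ 0.     0.003 -0.582] turn [0.001 0.001 0.   ] rows 3
[0.48, 0.262, 0.09] 15.0 0 shift [-0.825 -0.048 -0.58 ] turn [0.001 0.001 0.   ] rows 5
[0.48, 0.262, -0.005] 15.0 0 shift [-0.824 -0.05  -0.105] turn [0.001 0.001 0.   ] rows 4
```

Call:
jog_arm --plan '[{"x": 0, "y": 0, "z": -0.2, "wx": 0, "wy": 0, "wz": 0}, {"x": 0, "y": 0, "z": -0.4, "wx": 0, "wy": 0, "wz": 0}, {"x": 0, "y": 0, "z": -0.6, "wx": 0, "wy": 0, "wz": 0}, {"x": -0.2, "y": -0.01, "z": -0.6, "wx": 0, "wy": 0, "wz": 0}, {"x": -0.4, "y": -0.025, "z": -0.6, "wx": 0, "wy": 0, "wz": 0}, {"x": -0.6, "y": -0.035, "z": -0.6, "wx": 0, "wy": 0, "wz": 0}, {"x": -0.825, "y": -0.05, "z": -0.6, "wx": 0, "wy": 0, "wz": 0}, {"x": -0.825, "y": -0.05, "z": -0.6, "wx": 0, "wy": 0, "wz": 0}, {"x": -0.825, "y": -0.05, "z": -0.6, "wx": 0, "wy": 0, "wz": 0}]' --hand 1

```text
t: 8.32
eef_pos: [0.4806, 0.2582, 0.0945]
tool_rot: [0.002, 0.611, 0.791, 0.001]
contact_force: [0.2, 0.9, 0.1]
gripper_width: 1.0
```

```bash
python3 go.py 0.48,0.262,-0.005,15
```

```text
t 8.3167 [0.481 0.258 0.094] [0.002 0.611 0.791 0.001] 0.9996476553075063 [-0.915  0.4    0.383  1.981 -0.2    0.794 -0.164]
[0.48, 0.262, -0.005] 15.0 0 shift [ 0.02  -0.     0.497] turn [ 0.001  0.001 -0.002] rows 3
```

Call:
jog_arm --plan '[{"x": 0.02, "y": 0, "z": 0.12, "wx": 0, "wy": 0, "wz": 0}, {"x": 0.02, "y": 0, "z": 0.25, "wx": 0, "wy": 0, "wz": 0}, {"x": 0.02, "y": 0, "z": 0.38, "wx": 0, "wy": 0, "wz": 0}, {"x": 0.02, "y": 0, "z": 0.5, "wx": 0, "wy": 0, "wz": 0}, {"x": 0.02, "y": 0, "z": 0.5, "wx": 0, "wy": 0, "wz": 0}, {"x": 0.02, "y": 0, "z": 0.5, "wx": 0, "wy": 0, "wz": 0}]'

```text
t: 8.82
eef_pos: [0.4789, 0.2628, -0.0063]
tool_rot: [0.002, 0.611, 0.792, -0.0]
contact_force: [0.5, 0.0, 1.3]
gripper_width: 1.001
```

Call:
jog_arm --plan '[{"x": 0, "y": 0, "z": 0, "wx": 0, "wy": 0, "wz": 0}, {"x": 0, "y": 0, "z": 0, "wx": 0, "wy": 0, "wz": 0}, {"x": 0, "y": 0, "z": 0, "wx": 0, "wy": 0, "wz": 0}, {"x": 0, "y": 0, "z": 0, "wx": 0, "wy": 0, "wz": 0}, {"x": 0, "y": 0, "z": 0, "wx": 0, "wy": 0, "wz": 0}, {"x": 0, "y": 0, "z": 0, "wx": 0, "wy": 0, "wz": 0}, {"x": 0, "y": 0, "z": 0, "wx": 0, "wy": 0, "wz": 0}, {"x": 0, "y": 0, "z": 0, "wx": 0, "wy": 0, "wz": 0}]' --hand -1 --grip_force 50

```text
t: 9.48
eef_pos: [0.4797, 0.2633, -0.0051]
tool_rot: [0.002, 0.611, 0.792, 0.001]
contact_force: [-1.9, -0.7, 5.7]
gripper_width: 0.376
```

```bash
python3 go.py 0.455,0.43,0.08,15 0.455,0.43,-0.008,15
```

```text
t 9.4833 [ 0.48   0.263 -0.005] [0.002 0.611 0.792 0.001] 0.37556672280935677 [-0.859  0.559  0.309  2.025 -0.286  0.596 -0.1  ]
[0.455, 0.43, 0.08] 15.0 0 shift [ 0.836  0.094 -0.427] turn [ 0.001  0.001 -0.002] rows 5
[0.455, 0.43, -0.008] 15.0 0 shift [0.837 0.092 0.013] turn [ 0.001  0.001 -0.002] rows 5
```

Call:
jog_arm --plan '[{"x": 0, "y": 0, "z": -0.15, "wx": 0, "wy": 0, "wz": 0}, {"x": 0, "y": 0, "z": -0.3, "wx": 0, "wy": 0, "wz": 0}, {"x": 0, "y": 0, "z": -0.45, "wx": 0, "wy": 0, "wz": 0}, {"x": 0.17, "y": 0, "z": -0.45, "wx": 0, "wy": 0, "wz": 0}, {"x": 0.34, "y": 0, "z": -0.45, "wx": 0, "wy": 0, "wz": 0}, {"x": 0.5, "y": 0, "z": -0.45, "wx": 0, "wy": 0, "wz": 0}, {"x": 0.67, "y": 0.05, "z": -0.45, "wx": 0, "wy": 0, "wz": 0}, {"x": 0.84, "y": 0.09, "z": -0.45, "wx": 0, "wy": 0, "wz": 0}, {"x": 0.84, "y": 0.09, "z": -0.45, "wx": 0, "wy": 0, "wz": 0}, {"x": 0.84, "y": 0.09, "z": -0.3, "wx": 0, "wy": 0, "wz": 0}, {"x": 0.84, "y": 0.09, "z": -0.15, "wx": 0, "wy": 0, "wz": 0}, {"x": 0.84, "y": 0.09, "z": -0.1, "wx": 0, "wy": 0, "wz": 0}]'

```text
t: 10.48
eef_pos: [0.4518, 0.4283, 0.0109]
tool_rot: [0.002, 0.61, 0.792, -0.002]
contact_force: [-0.6, -1.3, -2.1]
gripper_width: 0.373
```

```bash
python3 go.py 0.455,0.43,-0.008,15
```

```text
t 10.4833 [0.452 0.428 0.011] [ 0.002  0.61   0.792 -0.002] 0.3726104645314258 [-1.09   0.629  0.313  1.831 -0.27   0.728 -0.372]
[0.455, 0.43, -0.008] 15.0 0 shift [0.004 0.018 0.094] turn [-0.001  0.002 -0.001] rows 1
```

Call:
jog_arm --plan '[{"x": 0, "y": 0, "z": 0.05, "wx": 0, "wy": 0, "wz": 0}, {"x": 0, "y": 0, "z": 0.09, "wx": 0, "wy": 0, "wz": 0}, {"x": 0, "y": 0, "z": 0.095, "wx": 0, "wy": 0, "wz": 0}, {"x": 0, "y": 0, "z": 0.095, "wx": 0, "wy": 0, "wz": 0}, {"x": 0, "y": 0, "z": 0.095, "wx": 0, "wy": 0, "wz": 0}]'

```text
t: 10.9
eef_pos: [0.4525, 0.4287, -0.0071]
tool_rot: [0.002, 0.611, 0.792, -0.001]
contact_force: [-0.1, -0.9, -2.3]
gripper_width: 0.384
```

Call:
jog_arm --plan '[{"x": 0, "y": 0, "z": 0, "wx": 0, "wy": 0, "wz": 0}, {"x": 0, "y": 0, "z": 0, "wx": 0, "wy": 0, "wz": 0}, {"x": 0, "y": 0, "z": 0, "wx": 0, "wy": 0, "wz": 0}, {"x": 0, "y": 0, "z": 0, "wx": 0, "wy": 0, "wz": 0}, {"x": 0, "y": 0, "z": 0, "wx": 0, "wy": 0, "wz": 0}, {"x": 0, "y": 0, "z": -0.1, "wx": 0, "wy": 0, "wz": 0}, {"x": 0, "y": 0, "z": -0.3, "wx": 0, "wy": 0, "wz": 0}, {"x": 0, "y": 0, "z": -0.5, "wx": 0, "wy": 0, "wz": 0}, {"x": 0, "y": 0, "z": -0.7, "wx": 0, "wy": 0, "wz": 0}, {"x": 0, "y": 0, "z": -0.9, "wx": 0, "wy": 0, "wz": 0}, {"x": 0, "y": 0, "z": -1, "wx": 0, "wy": 0, "wz": 0}, {"x": 0, "y": 0, "z": -1, "wx": 0, "wy": 0, "wz": 0}]' --hand 1

```text
t: 11.9
eef_pos: [0.455, 0.4319, 0.1991]
tool_rot: [0.002, 0.611, 0.792, 0.004]
contact_force: [1.3, 0.2, -0.2]
gripper_width: 1.001
```

```bash
python3 go.py 0.495,0.26,0.29,5 0.51,0.1,0.29,2
python3 - <<'E'
from h import *
s=snap("side","side6");print(finder.place_of("side","tape_center")[:3])
for p in((.456,.432,.029),):print(proj("side",np.array(p)))
E
```

```text
t 11.9 [0.455 0.432 0.199] [0.002 0.611 0.792 0.004] 1.0011253248537875 [-1.159  0.405  0.4    1.696 -0.173  1.068 -0.449]
[0.495, 0.26, 0.29] 5.0 0 shift [-0.881 -0.022 -0.456] turn [ 0.002 -0.001  0.054] rows 5
[0.51, 0.1, 0.29] 2.0 0 shift [-1.674 -0.152 -0.458] turn [ 0.002 -0.001  0.071] rows 9
[{'location': [290.3, 415.8], 'confidence': 0.71}, {'location': [217.0, 382.0], 'confidence': 0.66}, {'location': [308.1, 308.0], 'confidence': 0.53}]
[290.44791703 419.84254221]
```

Call:
jog_arm --plan '[{"x": -0.7, "y": -0.02, "z": 0, "wx": 0, "wy": 0, "wz": 0.08}, {"x": -0.7, "y": -0.02, "z": 0, "wx": 0, "wy": 0, "wz": 0.08}, {"x": -0.7, "y": -0.02, "z": 0, "wx": 0, "wy": 0, "wz": 0.08}, {"x": -0.7, "y": -0.02, "z": 0, "wx": 0, "wy": 0, "wz": 0.08}, {"x": -0.7, "y": -0.02, "z": 0, "wx": 0, "wy": 0, "wz": 0.08}, {"x": -0.7, "y": -0.02, "z": 0, "wx": 0, "wy": 0, "wz": 0.08}]'

```text
t: 12.5
eef_pos: [0.4838, 0.2925, 0.193]
tool_rot: [0.001, 0.706, 0.709, -0.001]
contact_force: [-0.3, 1.5, 0.1]
gripper_width: 0.997
```

```bash
python3 go.py 0.488,0.22,0.15,0,40 0.488,0.36,0.15,0,-40 0.488,0.29,0.18,0
```

```text
t 12.5 [0.484 0.292 0.193] [ 0.001  0.706  0.709 -0.001] 0.9973209726180896 [-1.054  0.318  0.497  1.846 -0.172  1.022 -0.483]
[0.488, 0.22, 0.15] 0.0 40.0 shift [-0.362  0.02   0.216] turn [-0.     0.224  0.001] rows 6
[0.488, 0.36, 0.15] 0.0 -40.0 shift [0.338 0.023 0.214] turn [ 0.001 -0.221  0.001] rows 6
[0.488, 0.29, 0.18] 0.0 0 shift [-0.012  0.021  0.065] turn [0.    0.001 0.001] rows 1
```

Call:
jog_arm --plan '[{"x": -0.36, "y": 0, "z": 0.21, "wx": 0, "wy": 0.222, "wz": 0}, {"x": -0.36, "y": 0, "z": 0.21, "wx": 0, "wy": 0.222, "wz": 0}, {"x": -0.36, "y": 0, "z": 0.21, "wx": 0, "wy": 0.222, "wz": 0}, {"x": -0.36, "y": 0, "z": 0.21, "wx": 0, "wy": 0.222, "wz": 0}, {"x": -0.36, "y": 0, "z": 0.21, "wx": 0, "wy": 0.222, "wz": 0}, {"x": -0.36, "y": 0, "z": 0.21, "wx": 0, "wy": 0.222, "wz": 0}, {"x": -0.36, "y": 0, "z": 0.21, "wx": 0, "wy": 0.222, "wz": 0}, {"x": -0.36, "y": 0, "z": 0.21, "wx": 0, "wy": 0.222, "wz": 0}, {"x": -0.36, "y": 0, "z": 0.21, "wx": 0, "wy": 0.222, "wz": 0}]'

```text
t: 13.25
eef_pos: [0.4835, 0.2208, 0.15]
tool_rot: [-0.241, 0.664, 0.666, 0.238]
contact_force: [0.2, 0.4, 0.4]
gripper_width: 1.001
```

```bash
python3 go.py  0.488,0.36,0.15,0,-40 0.488,0.36,0.15,0,-20
```

```text
t 13.25 [0.484 0.221 0.15 ] [-0.241  0.664  0.666  0.238] 1.0007070680332144 [-0.361  0.353  0.311  2.128 -1.052  0.966  0.695]
[0.488, 0.36, 0.15] 0.0 -40.0 shift [0.536 0.026 0.444] turn [-0.001 -0.442  0.002] rows 12
[0.488, 0.36, 0.15] 0.0 -20.0 shift [0.536 0.026 0.444] turn [-0.001 -0.331  0.001] rows 9
```

Call:
jog_arm --plan '[{"x": 0.2, "y": 0, "z": 0, "wx": 0, "wy": -0.11, "wz": 0}, {"x": 0.4, "y": 0, "z": 0.1, "wx": 0, "wy": -0.222, "wz": 0}, {"x": 0.4, "y": 0, "z": 0.1, "wx": 0, "wy": -0.222, "wz": 0}, {"x": 0.4, "y": 0, "z": 0.1, "wx": 0, "wy": -0.222, "wz": 0}, {"x": 0.54, "y": 0.02, "z": 0.44, "wx": 0, "wy": -0.44, "wz": 0}, {"x": 0.54, "y": 0.02, "z": 0.44, "wx": 0, "wy": -0.44, "wz": 0}, {"x": 0.54, "y": 0.02, "z": 0.44, "wx": 0, "wy": -0.44, "wz": 0}, {"x": 0.54, "y": 0.02, "z": 0.44, "wx": 0, "wy": -0.44, "wz": 0}, {"x": 0.54, "y": 0.02, "z": 0.44, "wx": 0, "wy": -0.44, "wz": 0}, {"x": 0.54, "y": 0.02, "z": 0.44, "wx": 0, "wy": -0.44, "wz": 0}, {"x": 0.54, "y": 0.02, "z": 0.44, "wx": 0, "wy": -0.44, "wz": 0}, {"x": 0.54, "y": 0.02, "z": 0.44, "wx": 0, "wy": -0.44, "wz": 0}]'

```text
t: 14.25
eef_pos: [0.4858, 0.3658, 0.1526]
tool_rot: [0.22, 0.669, 0.677, -0.216]
contact_force: [0.8, -0.3, 0.8]
gripper_width: 0.999
```

```bash
python3 go.py  0.5,0.26,0.28,0 0.505,0.13,0.28,0
```

```text
t 14.25 [0.486 0.366 0.153] [ 0.22   0.669  0.677 -0.216] 0.9991850226446114 [-1.285  0.768  0.541  1.451  0.067  1.462 -0.801]
[0.5, 0.26, 0.28] 0.0 0 shift [-0.803  0.065 -0.205] turn [0.002 0.2   0.004] rows 6
[0.505, 0.13, 0.28] 0.0 0 shift [-1.329  0.083  0.177] turn [0.002 0.2   0.004] rows 7
```

Call:
jog_arm --plan '[{"x": -0.8, "y": 0.065, "z": -0.205, "wx": 0, "wy": 0.2, "wz": 0}, {"x": -0.8, "y": 0.065, "z": -0.205, "wx": 0, "wy": 0.2, "wz": 0}, {"x": -0.8, "y": 0.065, "z": -0.205, "wx": 0, "wy": 0.2, "wz": 0}, {"x": -0.8, "y": 0.065, "z": -0.205, "wx": 0, "wy": 0.2, "wz": 0}, {"x": -0.8, "y": 0.065, "z": -0.205, "wx": 0, "wy": 0.2, "wz": 0}, {"x": -0.8, "y": 0.065, "z": -0.205, "wx": 0, "wy": 0.2, "wz": 0}, {"x": -0.8, "y": 0.065, "z": -0.205, "wx": 0, "wy": 0.2, "wz": 0}, {"x": -0.8, "y": 0.065, "z": -0.205, "wx": 0, "wy": 0.2, "wz": 0}]'

```text
t: 14.92
eef_pos: [0.4989, 0.2636, 0.2802]
tool_rot: [0.0, 0.701, 0.713, 0.002]
contact_force: [-0.1, 0.8, 0.4]
gripper_width: 0.997
```

```bash
python3 go.py  0.505,0.1,0.28,0 0.496,-0.06,0.28,0
```

```text
t 14.9167 [0.499 0.264 0.28 ] [0.    0.701 0.713 0.002] 0.9965381854169696 [-1.052  0.233  0.553  1.746 -0.131  1.196 -0.447]
[0.505, 0.1, 0.28] 0.0 0 shift [-0.818  0.017 -0.   ] turn [ 0.001 -0.001  0.005] rows 4
[0.496, -0.06, 0.28] 0.0 0 shift [-1.617 -0.041 -0.002] turn [ 0.001 -0.001  0.005] rows 8
```

Call:
jog_arm --plan '[{"x": -1, "y": 0, "z": 0, "wx": 0, "wy": 0, "wz": 0.005}, {"x": -1, "y": 0, "z": 0, "wx": 0, "wy": 0, "wz": 0.005}, {"x": -1, "y": 0, "z": 0, "wx": 0, "wy": 0, "wz": 0.005}, {"x": -1, "y": 0, "z": 0, "wx": 0, "wy": 0, "wz": 0.005}, {"x": -1, "y": 0, "z": 0, "wx": 0, "wy": 0, "wz": 0.005}, {"x": -1, "y": 0, "z": 0, "wx": 0, "wy": 0, "wz": 0.005}]'

```text
t: 15.42
eef_pos: [0.5024, 0.0592, 0.2799]
tool_rot: [0.002, 0.708, 0.706, 0.001]
contact_force: [-0.3, 0.3, 0.4]
gripper_width: 0.999
```

Call:
jog_arm --plan '[{"x": -0.97, "y": 0, "z": 0, "wx": 0, "wy": 0, "wz": 0}, {"x": -0.97, "y": 0, "z": 0, "wx": 0, "wy": 0, "wz": 0}, {"x": -0.97, "y": 0, "z": 0, "wx": 0, "wy": 0, "wz": 0}, {"x": -0.97, "y": 0, "z": 0, "wx": 0, "wy": 0, "wz": 0}, {"x": -0.97, "y": 0, "z": 0, "wx": 0, "wy": 0, "wz": 0}, {"x": -0.97, "y": 0, "z": 0, "wx": 0, "wy": 0, "wz": 0}, {"x": -0.97, "y": 0, "z": 0, "wx": 0, "wy": 0, "wz": 0}]'

```text
t: 16.0
eef_pos: [0.5027, -0.1339, 0.28]
tool_rot: [0.002, 0.708, 0.706, -0.001]
contact_force: [-0.2, 0.3, -0.0]
gripper_width: 1.002
```

```bash
python3 go.py 0.495,-0.131,0.18,0 0.495,-0.131,0.095,0
python3 - <<'E'
from h import *
np.set_printoptions(precision=1,suppress=True)
s=snap("side","side7");h=s[160:290,290:420];cv2.imwrite("pics/c7.png",cv2.resize(h,(600,600),interpolation=3)[:,:,::-1])
# predicted bottle body corners for (0.496,-0.131)
for c in((.496,-.131),):
  for a in(-.021,.021):
    for b in(-.05,.05):
      print([(z,(proj("side",np.array([c[0]+a,c[1]+b,z]))-[290,160])*600/130) for z in(.092,.182)])
o=monitor.get_obs();print("tip",(proj("side",o["eef_pos"]+[0,0,.027])-[290,160])*600/130)
E
```

```text
t 16.0 [ 0.503 -0.134  0.28 ] [ 0.002  0.708  0.706 -0.001] 1.0017731565380656 [-0.574  0.162  0.818  1.852 -0.124  1.178  0.283]
[0.495, -0.131, 0.18] 0.0 0 shift [ 0.017 -0.04   0.5  ] turn [ 0.001  0.001 -0.001] rows 3
[0.495, -0.131, 0.095] 0.0 0 shift [ 0.018 -0.041  0.925] turn [ 0.001  0.001 -0.001] rows 5
[(0.092, array([273.8, 339.4])), (0.182, array([278. , 225.5]))]
[(0.092, array([236.3, 430.2])), (0.182, array([239.3, 313.6]))]
[(0.092, array([212.3, 329.2])), (0.182, array([214.2, 215.8]))]
[(0.092, array([171.9, 418.9])), (0.182, array([172.2, 302.7]))]
tip [219.3  85.5]
```

View pics/c7.png

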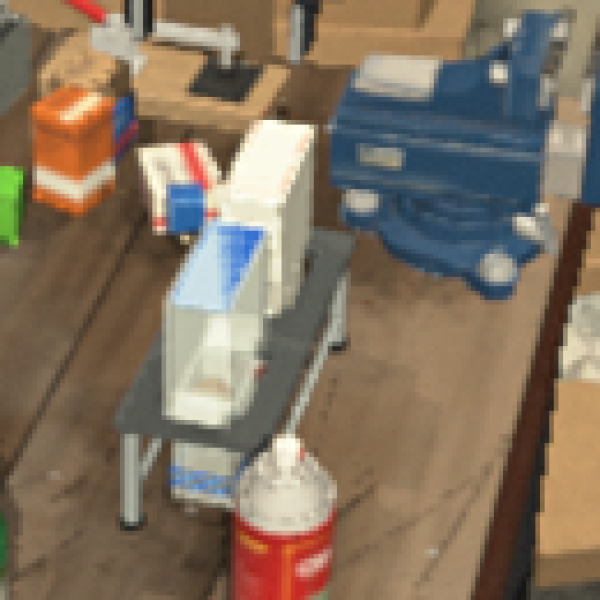

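Call:
jog_arm --plan '[{"x": 0.025, "y": -0.025, "z": 0, "wx": 0, "wy": 0, "wz": 0}, {"x": 0.025, "y": -0.025, "z": 0.15, "wx": 0, "wy": 0, "wz": 0}, {"x": 0.025, "y": -0.025, "z": 0.3, "wx": 0, "wy": 0, "wz": 0}, {"x": 0.025, "y": -0.025, "z": 0.45, "wx": 0, "wy": 0, "wz": 0}, {"x": 0.025, "y": -0.025, "z": 0.55, "wx": 0, "wy": 0, "wz": 0}, {"x": 0.025, "y": -0.025, "z": 0.65, "wx": 0, "wy": 0, "wz": 0}, {"x": 0.025, "y": -0.025, "z": 0.75, "wx": 0, "wy": 0, "wz": 0}, {"x": 0.025, "y": -0.025, "z": 0.85, "wx": 0, "wy": 0, "wz": 0}, {"x": 0.025, "y": -0.025, "z": 0.91, "wx": 0, "wy": 0, "wz": 0}, {"x": 0.025, "y": -0.025, "z": 0.915, "wx": 0, "wy": 0, "wz": 0}, {"x": 0.025, "y": -0.025, "z": 0.915, "wx": 0, "wy": 0, "wz": 0}]'

```text
t: 16.97
eef_pos: [0.4982, -0.1262, 0.0964]
tool_rot: [0.001, 0.706, 0.708, -0.001]
contact_force: [-0.4, 0.1, 0.6]
gripper_width: 1.0
```

Call:
jog_arm --plan '[{"x": 0, "y": 0, "z": 0, "wx": 0, "wy": 0, "wz": 0}, {"x": 0, "y": 0, "z": 0, "wx": 0, "wy": 0, "wz": 0}, {"x": 0, "y": 0, "z": 0, "wx": 0, "wy": 0, "wz": 0}, {"x": 0, "y": 0, "z": 0, "wx": 0, "wy": 0, "wz": 0}, {"x": 0, "y": 0, "z": 0, "wx": 0, "wy": 0, "wz": 0}, {"x": 0, "y": 0, "z": 0, "wx": 0, "wy": 0, "wz": 0}, {"x": 0, "y": 0, "z": 0, "wx": 0, "wy": 0, "wz": 0}, {"x": 0, "y": 0, "z": 0, "wx": 0, "wy": 0, "wz": 0}]' --hand -1 --grip_force 70

```text
t: 17.63
eef_pos: [0.499, -0.1261, 0.0973]
tool_rot: [0.002, 0.706, 0.708, -0.0]
contact_force: [-0.9, 2.0, 7.3]
gripper_width: 0.481
```

```bash
python3 go.py 0.498,-0.129,0.31,0
```

```text
t 17.6333 [ 0.499 -0.126  0.097] [ 0.002  0.706  0.708 -0.   ] 0.48131374146633604 [-0.437  0.404  0.703  2.062 -0.361  0.796  0.487]
[0.498, -0.129, 0.31] 0.0 0 shift [-0.017 -0.003 -1.063] turn [0.001 0.001 0.001] rows 6
```

Call:
jog_arm --plan '[{"x": 0, "y": 0, "z": -0.05, "wx": 0, "wy": 0, "wz": 0}, {"x": 0, "y": 0, "z": -0.12, "wx": 0, "wy": 0, "wz": 0}, {"x": 0, "y": 0, "z": -0.2, "wx": 0, "wy": 0, "wz": 0}, {"x": 0, "y": 0, "z": -0.3, "wx": 0, "wy": 0, "wz": 0}, {"x": 0, "y": 0, "z": -0.4, "wx": 0, "wy": 0, "wz": 0}, {"x": 0, "y": 0, "z": -0.5, "wx": 0, "wy": 0, "wz": 0}, {"x": 0, "y": 0, "z": -0.6, "wx": 0, "wy": 0, "wz": 0}, {"x": 0, "y": 0, "z": -0.7, "wx": 0, "wy": 0, "wz": 0}, {"x": 0, "y": 0, "z": -0.8, "wx": 0, "wy": 0, "wz": 0}, {"x": 0, "y": 0, "z": -0.9, "wx": 0, "wy": 0, "wz": 0}, {"x": 0, "y": 0, "z": -1, "wx": 0, "wy": 0, "wz": 0}, {"x": 0, "y": 0, "z": -1, "wx": 0, "wy": 0, "wz": 0}]'

```text
t: 18.63
eef_pos: [0.5001, -0.1268, 0.3012]
tool_rot: [0.004, 0.706, 0.708, 0.002]
contact_force: [1.0, -0.5, -2.0]
gripper_width: 0.483
```

```bash
python3 go.py 0.51,0.04,0.335,0
python3 - <<'E'
from h import *
s=snap("side","side8");t=snap("top","top8");o=np.zeros((500,800,3),np.uint8);o[:,:400]=cv2.resize(s[110:310,270:430],(400,500),interpolation=3);o[:,400:]=cv2.resize(t[150:350,250:410],(400,500),interpolation=3);cv2.imwrite("pics/c8.png",o[:,:,::-1])
E
```

```text
t 18.6333 [ 0.5   -0.127  0.301] [0.004 0.706 0.708 0.002] 0.4834936061729902 [-0.612  0.125  0.831  1.833 -0.098  1.217  0.25 ]
[0.51, 0.04, 0.335] 0.0 0 shift [ 0.833  0.052 -0.17 ] turn [0.003 0.001 0.001] rows 5
```

View pics/c8.png

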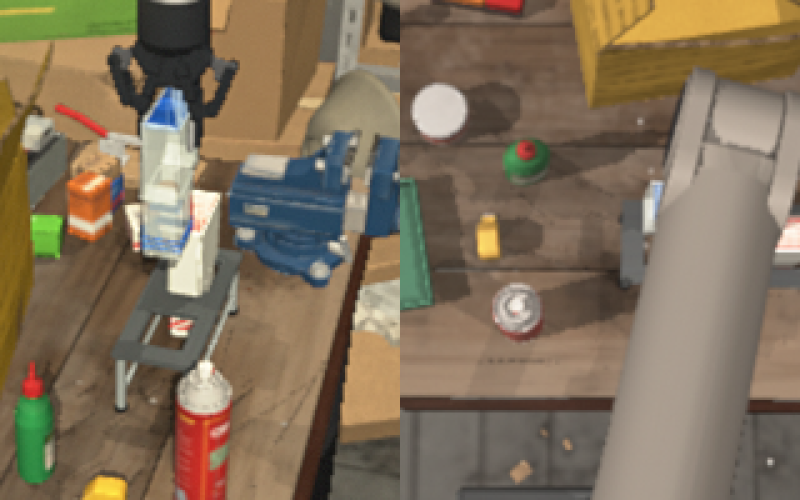

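The bottle is lifted clean out of the hole (side crop 170,170); the white one stands. Carry it over.

Call:
jog_arm --plan '[{"x": 0, "y": 0, "z": -0.1, "wx": 0, "wy": 0, "wz": 0}, {"x": 0.03, "y": 0, "z": -0.18, "wx": 0, "wy": 0, "wz": 0}, {"x": 0.1, "y": 0.02, "z": -0.18, "wx": 0, "wy": 0, "wz": 0}, {"x": 0.2, "y": 0.03, "z": -0.18, "wx": 0, "wy": 0, "wz": 0}, {"x": 0.3, "y": 0.04, "z": -0.18, "wx": 0, "wy": 0, "wz": 0}, {"x": 0.4, "y": 0.05, "z": -0.18, "wx": 0, "wy": 0, "wz": 0}, {"x": 0.5, "y": 0.05, "z": -0.18, "wx": 0, "wy": 0, "wz": 0}, {"x": 0.6, "y": 0.05, "z": -0.18, "wx": 0, "wy": 0, "wz": 0}, {"x": 0.7, "y": 0.05, "z": -0.18, "wx": 0, "wy": 0, "wz": 0}, {"x": 0.8, "y": 0.05, "z": -0.18, "wx": 0, "wy": 0, "wz": 0}, {"x": 0.87, "y": 0.05, "z": -0.18, "wx": 0, "wy": 0, "wz": 0}, {"x": 0.9, "y": 0.05, "z": -0.18, "wx": 0, "wy": 0, "wz": 0}]'

```text
t: 19.73
eef_pos: [0.5067, 0.0566, 0.3315]
tool_rot: [0.001, 0.705, 0.709, -0.001]
contact_force: [-0.4, 0.7, -3.2]
gripper_width: 0.485
```

Call:
jog_arm --plan '[{"x": 0.05, "y": 0, "z": 0, "wx": 0, "wy": 0, "wz": 0}, {"x": 0.13, "y": 0, "z": 0, "wx": 0, "wy": 0, "wz": 0}, {"x": 0.22, "y": -0.02, "z": 0, "wx": 0, "wy": 0, "wz": 0}, {"x": 0.32, "y": -0.04, "z": 0, "wx": 0, "wy": 0, "wz": 0}, {"x": 0.42, "y": -0.06, "z": 0, "wx": 0, "wy": 0, "wz": 0}, {"x": 0.52, "y": -0.08, "z": 0, "wx": 0, "wy": 0, "wz": 0}, {"x": 0.62, "y": -0.1, "z": 0, "wx": 0, "wy": 0, "wz": 0}, {"x": 0.72, "y": -0.1, "z": 0, "wx": 0, "wy": 0, "wz": 0}, {"x": 0.82, "y": -0.1, "z": 0, "wx": 0, "wy": 0, "wz": 0}, {"x": 0.92, "y": -0.1, "z": 0, "wx": 0, "wy": 0, "wz": 0}, {"x": 0.97, "y": -0.1, "z": 0, "wx": 0, "wy": 0, "wz": 0}, {"x": 1, "y": -0.1, "z": 0, "wx": 0, "wy": 0, "wz": 0}]'

```text
t: 20.73
eef_pos: [0.4851, 0.258, 0.3303]
tool_rot: [0.001, 0.705, 0.71, -0.002]
contact_force: [0.4, -0.1, -2.0]
gripper_width: 0.478
```

```bash
python3 go.py 0.488,0.28,0.34,0 0.488,0.28,0.18,0
```

```text
t 20.7333 [0.485 0.258 0.33 ] [ 0.001  0.705  0.71  -0.002] 0.4778727326959898 [-1.064  0.171  0.54   1.697 -0.089  1.301 -0.499]
[0.488, 0.28, 0.34] 0.0 0 shift [ 0.11   0.015 -0.049] turn [-0.     0.001  0.002] rows 1
[0.488, 0.28, 0.18] 0.0 0 shift [0.113 0.016 0.751] turn [-0.     0.001  0.002] rows 4
```

Call:
jog_arm --plan '[{"x": 0.05, "y": 0, "z": 0.08, "wx": 0, "wy": 0, "wz": 0}, {"x": 0.11, "y": 0, "z": 0.2, "wx": 0, "wy": 0, "wz": 0}, {"x": 0.11, "y": 0.01, "z": 0.32, "wx": 0, "wy": 0, "wz": 0}, {"x": 0.11, "y": 0.01, "z": 0.44, "wx": 0, "wy": 0, "wz": 0}, {"x": 0.11, "y": 0.01, "z": 0.55, "wx": 0, "wy": 0, "wz": 0}, {"x": 0.11, "y": 0.01, "z": 0.64, "wx": 0, "wy": 0, "wz": 0}, {"x": 0.11, "y": 0.01, "z": 0.72, "wx": 0, "wy": 0, "wz": 0}, {"x": 0.11, "y": 0.01, "z": 0.75, "wx": 0, "wy": 0, "wz": 0}, {"x": 0.11, "y": 0.01, "z": 0.75, "wx": 0, "wy": 0, "wz": 0}]'

```text
t: 21.48
eef_pos: [0.4862, 0.278, 0.1788]
tool_rot: [0.001, 0.705, 0.709, -0.003]
contact_force: [-0.5, 0.4, -2.0]
gripper_width: 0.485
```

```bash
python3 go.py 0.488,0.216,0.165,0,40
python3 - <<'E'
from h import *
s=snap("side","side9");t=snap("top","top9");print(finder.place_of("side","ball_center")[:2],finder.place_of("side","bottle_mouth")[:2],proj("side",np.array([.488,.28,.091])))
hs=cv2.cvtColor(s,cv2.COLOR_RGB2HSV);h=s[230:400,230:370];cv2.imwrite("pics/c9.png",cv2.resize(h,(494,600),interpolation=3)[:,:,::-1])
E
```

```text
t 21.4833 [0.486 0.278 0.179] [ 0.001  0.705  0.709 -0.003] 0.4854023326876228 [-1.034  0.329  0.502  1.87  -0.182  0.994 -0.448]
[0.488, 0.216, 0.165] 0.0 40.0 shift [-0.31   0.007  0.071] turn [-0.002  0.224  0.002] rows 6
[] [{'location': [295.7, 341.6], 'confidence': 0.76}] [297.61129942 345.24579579]
```

View pics/c9.png

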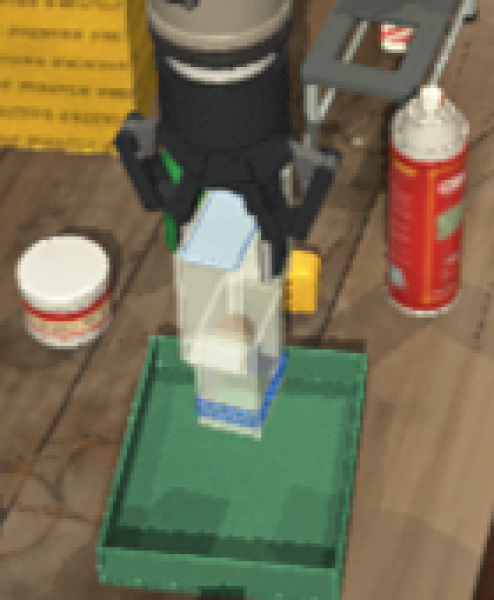

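The ball shows inside the neck at crop (237,325), over the tray. Rock: first -y side down (+40°).

Call:
jog_arm --plan '[{"x": -0.31, "y": 0, "z": 0.07, "wx": 0, "wy": 0.222, "wz": 0}, {"x": -0.31, "y": 0, "z": 0.07, "wx": 0, "wy": 0.222, "wz": 0}, {"x": -0.31, "y": 0, "z": 0.07, "wx": 0, "wy": 0.222, "wz": 0}, {"x": -0.31, "y": 0, "z": 0.07, "wx": 0, "wy": 0.222, "wz": 0}, {"x": -0.31, "y": 0, "z": 0.07, "wx": 0, "wy": 0.222, "wz": 0}, {"x": -0.31, "y": 0, "z": 0.07, "wx": 0, "wy": 0.222, "wz": 0}, {"x": -0.31, "y": 0, "z": 0.07, "wx": 0, "wy": 0.222, "wz": 0}, {"x": -0.31, "y": 0, "z": 0.07, "wx": 0, "wy": 0.222, "wz": 0}, {"x": -0.31, "y": 0, "z": 0.07, "wx": 0, "wy": 0.222, "wz": 0}, {"x": -0.31, "y": 0, "z": 0.07, "wx": 0, "wy": 0.222, "wz": 0}, {"x": -0.31, "y": 0, "z": 0.07, "wx": 0, "wy": 0.222, "wz": 0}, {"x": -0.31, "y": 0, "z": 0.07, "wx": 0, "wy": 0.222, "wz": 0}]'

```text
t: 22.68
eef_pos: [0.488, 0.2193, 0.1683]
tool_rot: [-0.241, 0.661, 0.669, 0.24]
contact_force: [0.6, 0.3, -1.0]
gripper_width: 0.482
```

```bash
python3 go.py 0.488,0.28,0.185,0 0.488,0.344,0.165,0,-40
python3 - <<'E'
from h import *
s=snap("side","side10");print(finder.place_of("side","ball_center")[:2],finder.place_of("side","bottle_mouth")[:1])
E
```

```text
t 22.6833 [0.488 0.219 0.168] [-0.241  0.661  0.669  0.24 ] 0.48221900816097 [-0.385  0.332  0.347  2.108 -1.029  0.999  0.667]
[0.488, 0.28, 0.185] 0.0 0 shift [0.286 0.003 0.13 ] turn [-0.001 -0.221  0.003] rows 6
[0.488, 0.344, 0.165] 0.0 -40.0 shift [0.468 0.006 0.412] turn [ 0.001 -0.443  0.004] rows 12
[{'location': [291.6, 425.3], 'confidence': 0.67}] [{'location': [297.0, 339.9], 'confidence': 0.71}]
```

Call:
jog_arm --plan '[{"x": 0.29, "y": 0, "z": 0.13, "wx": 0, "wy": -0.222, "wz": 0}, {"x": 0.29, "y": 0, "z": 0.13, "wx": 0, "wy": -0.222, "wz": 0}, {"x": 0.29, "y": 0, "z": 0.13, "wx": 0, "wy": -0.222, "wz": 0}, {"x": 0.29, "y": 0, "z": 0.13, "wx": 0, "wy": -0.222, "wz": 0}, {"x": 0.29, "y": 0, "z": 0.13, "wx": 0, "wy": -0.222, "wz": 0}, {"x": 0.47, "y": 0, "z": 0.41, "wx": 0, "wy": -0.443, "wz": 0}, {"x": 0.47, "y": 0, "z": 0.41, "wx": 0, "wy": -0.443, "wz": 0}, {"x": 0.47, "y": 0, "z": 0.41, "wx": 0, "wy": -0.443, "wz": 0}, {"x": 0.47, "y": 0, "z": 0.41, "wx": 0, "wy": -0.443, "wz": 0}, {"x": 0.47, "y": 0, "z": 0.41, "wx": 0, "wy": -0.443, "wz": 0}, {"x": 0.47, "y": 0, "z": 0.41, "wx": 0, "wy": -0.443, "wz": 0}, {"x": 0.47, "y": 0, "z": 0.41, "wx": 0, "wy": -0.443, "wz": 0}]'

```text
t: 23.83
eef_pos: [0.4865, 0.3457, 0.1659]
tool_rot: [0.239, 0.663, 0.669, -0.235]
contact_force: [-0.1, -1.4, -2.5]
gripper_width: 0.481
```

Call:
jog_arm --plan '[{"x": 0, "y": 0, "z": 0, "wx": 0, "wy": 0, "wz": 0}, {"x": 0, "y": 0, "z": 0, "wx": 0, "wy": 0, "wz": 0}, {"x": 0, "y": 0, "z": 0, "wx": 0, "wy": 0, "wz": 0}, {"x": 0, "y": 0, "z": 0, "wx": 0, "wy": 0, "wz": 0}, {"x": 0, "y": 0, "z": 0, "wx": 0, "wy": 0, "wz": 0}, {"x": 0, "y": 0, "z": 0, "wx": 0, "wy": 0, "wz": 0}]'

```text
t: 24.33
eef_pos: [0.4874, 0.3445, 0.1678]
tool_rot: [0.238, 0.664, 0.669, -0.233]
contact_force: [0.9, -0.2, -2.4]
gripper_width: 0.482
```

```bash
python3 go.py 0.488,0.27,0.335,0
python3 - <<'E'
from h import *
s=snap("side","side11");t=snap("top","top11");print(finder.place_of("side","ball_center")[:2],finder.place_of("top","ball_center")[:2])
for n,im in(("s",s),("t",t)):
    hs=cv2.cvtColor(im,cv2.COLOR_RGB2HSV);m=((hs[...,0]<16)&(hs[...,1]>150)&(hs[...,2]>110)).astype(np.uint8)
    k,l,st,ce=cv2.connectedComponentsWithStats(m)
    for i in range(1,k):
        if st[i,4]>15 and ((n=="s" and 240<ce[i][0]<345 and ce[i][1]>300) or (n=="t" and 180<ce[i][0]<275 and 200<ce[i][1]<290)):print(n,ce[i],st[i,4],atz({"s":"side","t":"top"}[n],ce[i],.0165))
E
```

```text
t 24.3333 [0.487 0.344 0.168] [ 0.238  0.664  0.669 -0.233] 0.48246662756265035 [-1.283  0.76   0.545  1.459  0.108  1.498 -0.803]
[0.488, 0.27, 0.335] 0.0 0 shift [-0.815  0.004 -0.416] turn [0.002 0.217 0.002] rows 6
[{'location': [304.1, 356.1], 'confidence': 0.58}] [{'location': [235.6, 255.4], 'confidence': 0.63}, {'location': [177.7, 259.9], 'confidence': 0.31}]
s [304.21311475 356.98360656] 61 [0.48317325 0.25074105 0.0165    ]
t [234.5 254.2] 40 [0.48053768 0.24921131 0.0165    ]
```

Both cameras agree: ball at (0.482, 0.250, 0.0165), in the tray. Return the bottle.

Call:
jog_arm --plan '[{"x": -0.4, "y": 0, "z": -0.2, "wx": 0, "wy": 0.1, "wz": 0}, {"x": -0.815, "y": 0, "z": -0.416, "wx": 0, "wy": 0.217, "wz": 0}, {"x": -0.815, "y": 0, "z": -0.416, "wx": 0, "wy": 0.217, "wz": 0}, {"x": -0.815, "y": 0, "z": -0.416, "wx": 0, "wy": 0.217, "wz": 0}, {"x": -0.815, "y": 0, "z": -0.416, "wx": 0, "wy": 0.217, "wz": 0}, {"x": -0.815, "y": 0, "z": -0.416, "wx": 0, "wy": 0.217, "wz": 0}, {"x": -0.815, "y": 0, "z": -0.416, "wx": 0, "wy": 0.217, "wz": 0}, {"x": -0.815, "y": 0, "z": -0.416, "wx": 0, "wy": 0.217, "wz": 0}]'

```text
t: 25.2
eef_pos: [0.4867, 0.27, 0.3343]
tool_rot: [0.001, 0.704, 0.71, 0.001]
contact_force: [-0.8, 0.9, -1.9]
gripper_width: 0.482
```

```bash
python3 go.py 0.506,0.08,0.335,0 0.499,-0.126,0.335,0
```

```text
t 25.2 [0.487 0.27  0.334] [0.001 0.704 0.71  0.001] 0.48224057010208105 [-1.101  0.182  0.57   1.681 -0.1    1.306 -0.505]
[0.506, 0.08, 0.335] 0.0 0 shift [-0.951  0.089 -0.003] turn [0.001 0.    0.003] rows 5
[0.499, -0.126, 0.335] 0.0 0 shift [-1.98   0.046 -0.003] turn [0.001 0.    0.003] rows 10
```

Call:
jog_arm --plan '[{"x": -0.15, "y": 0.01, "z": 0, "wx": 0, "wy": 0, "wz": 0.003}, {"x": -0.3, "y": 0.03, "z": 0, "wx": 0, "wy": 0, "wz": 0.003}, {"x": -0.45, "y": 0.05, "z": 0, "wx": 0, "wy": 0, "wz": 0.003}, {"x": -0.6, "y": 0.07, "z": 0, "wx": 0, "wy": 0, "wz": 0.003}, {"x": -0.75, "y": 0.09, "z": 0, "wx": 0, "wy": 0, "wz": 0.003}, {"x": -0.9, "y": 0.09, "z": 0, "wx": 0, "wy": 0, "wz": 0.003}, {"x": -1, "y": 0.09, "z": 0, "wx": 0, "wy": 0, "wz": 0.003}, {"x": -1, "y": 0.09, "z": 0, "wx": 0, "wy": 0, "wz": 0.003}]'

```text
t: 25.87
eef_pos: [0.5059, 0.0665, 0.3334]
tool_rot: [0.002, 0.709, 0.705, -0.002]
contact_force: [-0.4, -0.5, -1.2]
gripper_width: 0.482
```

Call:
jog_arm --plan '[{"x": -0.15, "y": -0.01, "z": 0, "wx": 0, "wy": 0, "wz": 0}, {"x": -0.3, "y": -0.02, "z": 0, "wx": 0, "wy": 0, "wz": 0}, {"x": -0.45, "y": -0.03, "z": 0, "wx": 0, "wy": 0, "wz": 0}, {"x": -0.6, "y": -0.04, "z": 0, "wx": 0, "wy": 0, "wz": 0}, {"x": -0.75, "y": -0.04, "z": 0, "wx": 0, "wy": 0, "wz": 0}, {"x": -0.88, "y": -0.04, "z": 0, "wx": 0, "wy": 0, "wz": 0}, {"x": -0.95, "y": -0.04, "z": 0, "wx": 0, "wy": 0, "wz": 0}, {"x": -0.97, "y": -0.04, "z": 0, "wx": 0, "wy": 0, "wz": 0}, {"x": -0.97, "y": -0.04, "z": 0, "wx": 0, "wy": 0, "wz": 0}, {"x": -0.97, "y": -0.04, "z": 0, "wx": 0, "wy": 0, "wz": 0}]'

```text
t: 26.7
eef_pos: [0.4974, -0.1249, 0.3335]
tool_rot: [0.001, 0.708, 0.706, -0.003]
contact_force: [-0.1, 0.5, -2.3]
gripper_width: 0.485
```

```bash
python3 go.py 0.499,-0.126,0.195,0.1
```

```text
t 26.7 [ 0.497 -0.125  0.334] [ 0.001  0.708  0.706 -0.003] 0.48513239852196394 [-0.661  0.099  0.865  1.783 -0.072  1.295  0.22 ]
[0.499, -0.126, 0.195] 0.1 0 shift [-0.001  0.009  0.693] turn [-0.001  0.002 -0.001] rows 4
```

Call:
jog_arm --plan '[{"x": 0, "y": 0.008, "z": 0.1, "wx": 0, "wy": 0.002, "wz": -0.001}, {"x": 0, "y": 0.008, "z": 0.25, "wx": 0, "wy": 0.002, "wz": -0.001}, {"x": 0, "y": 0.008, "z": 0.4, "wx": 0, "wy": 0.002, "wz": -0.001}, {"x": 0, "y": 0.008, "z": 0.52, "wx": 0, "wy": 0.002, "wz": -0.001}, {"x": 0, "y": 0.008, "z": 0.62, "wx": 0, "wy": 0.002, "wz": -0.001}, {"x": 0, "y": 0.008, "z": 0.68, "wx": 0, "wy": 0.002, "wz": -0.001}, {"x": 0, "y": 0.008, "z": 0.69, "wx": 0, "wy": 0.002, "wz": -0.001}, {"x": 0, "y": 0.008, "z": 0.69, "wx": 0, "wy": 0.002, "wz": -0.001}]'

```text
t: 27.37
eef_pos: [0.4988, -0.1246, 0.1952]
tool_rot: [-0.001, 0.706, 0.708, -0.001]
contact_force: [0.2, -0.7, -2.4]
gripper_width: 0.484
```

```bash
python3 go.py 0.499,-0.126,0.097,0.1
python3 - <<'E'
from h import *
s=snap("side","side12");h=s[130:290,290:410];cv2.imwrite("pics/c12.png",cv2.resize(h,(450,600),interpolation=3)[:,:,::-1])
E
```

```text
t 27.3667 [ 0.499 -0.125  0.195] [-0.001  0.706  0.708 -0.001] 0.4844326429130117 [-0.567  0.267  0.832  1.97  -0.233  1.006  0.377]
[0.499, -0.126, 0.097] 0.1 0 shift [-0.007  0.002  0.491] turn [-0.001 -0.     0.   ] rows 3
```

View pics/c12.png

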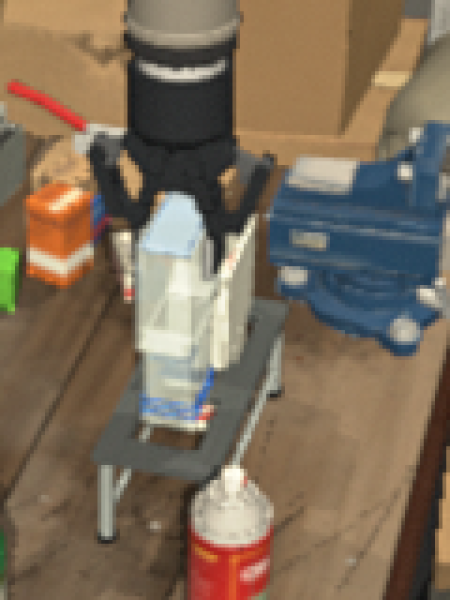

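The bottle hangs straight over its hole (crop 175,420). Lower it slowly.

Call:
jog_arm --plan '[{"x": -0.007, "y": 0, "z": 0.05, "wx": 0, "wy": 0, "wz": 0}, {"x": -0.007, "y": 0, "z": 0.1, "wx": 0, "wy": 0, "wz": 0}, {"x": -0.007, "y": 0, "z": 0.15, "wx": 0, "wy": 0, "wz": 0}, {"x": -0.007, "y": 0, "z": 0.2, "wx": 0, "wy": 0, "wz": 0}, {"x": -0.007, "y": 0, "z": 0.25, "wx": 0, "wy": 0, "wz": 0}, {"x": -0.007, "y": 0, "z": 0.3, "wx": 0, "wy": 0, "wz": 0}]'

```text
t: 27.92
eef_pos: [0.4991, -0.1264, 0.1349]
tool_rot: [-0.001, 0.706, 0.708, -0.001]
contact_force: [-0.1, -0.5, -1.9]
gripper_width: 0.48
```

Call:
jog_arm --plan '[{"x": 0, "y": 0, "z": 0.05, "wx": 0, "wy": 0, "wz": 0}, {"x": 0, "y": 0, "z": 0.1, "wx": 0, "wy": 0, "wz": 0}, {"x": 0, "y": 0, "z": 0.14, "wx": 0, "wy": 0, "wz": 0}, {"x": 0, "y": 0, "z": 0.18, "wx": 0, "wy": 0, "wz": 0}, {"x": 0, "y": 0, "z": 0.18, "wx": 0, "wy": 0, "wz": 0}]'

```text
t: 28.33
eef_pos: [0.4992, -0.1265, 0.0979]
tool_rot: [-0.001, 0.706, 0.708, -0.001]
contact_force: [0.2, -0.4, -0.9]
gripper_width: 0.487
```

```bash
python3 go.py 0.499,-0.126,0.096,0.1
```

```text
t 28.3333 [ 0.499 -0.126  0.098] [-0.001  0.706  0.708 -0.001] 0.48653050790632507 [-0.459  0.416  0.739  2.058 -0.385  0.808  0.512]
[0.499, -0.126, 0.096] 0.1 0 shift [ 0.002 -0.001  0.01 ] turn [-0.001 -0.     0.   ] rows 1
```

Seated at the original height (0.098 versus 0.097 when gripped, load coming off). Release and rise.

Call:
jog_arm --plan '[{"x": 0, "y": 0, "z": 0.005, "wx": 0, "wy": 0, "wz": 0}, {"x": 0, "y": 0, "z": 0.005, "wx": 0, "wy": 0, "wz": 0}, {"x": 0, "y": 0, "z": 0.005, "wx": 0, "wy": 0, "wz": 0}, {"x": 0, "y": 0, "z": 0.005, "wx": 0, "wy": 0, "wz": 0}, {"x": 0, "y": 0, "z": 0.005, "wx": 0, "wy": 0, "wz": 0}, {"x": 0, "y": 0, "z": 0.005, "wx": 0, "wy": 0, "wz": 0}, {"x": 0, "y": 0, "z": -0.1, "wx": 0, "wy": 0, "wz": 0}, {"x": 0, "y": 0, "z": -0.25, "wx": 0, "wy": 0, "wz": 0}, {"x": 0, "y": 0, "z": -0.4, "wx": 0, "wy": 0, "wz": 0}, {"x": 0, "y": 0, "z": -0.6, "wx": 0, "wy": 0, "wz": 0}, {"x": 0, "y": 0, "z": -0.8, "wx": 0, "wy": 0, "wz": 0}, {"x": 0, "y": 0, "z": -1, "wx": 0, "wy": 0, "wz": 0}]' --hand 1

```text
t: 29.33
eef_pos: [0.499, -0.1268, 0.2998]
tool_rot: [-0.001, 0.707, 0.708, -0.001]
contact_force: [1.2, 0.1, -0.7]
gripper_width: 1.0
```

Call:
jog_arm --plan '[{"x": 0, "y": 0, "z": -0.05, "wx": 0, "wy": 0, "wz": 0}, {"x": 0, "y": 0, "z": -0.05, "wx": 0, "wy": 0, "wz": 0}, {"x": 0, "y": 0, "z": -0.05, "wx": 0, "wy": 0, "wz": 0}]'

```text
t: 29.58
eef_pos: [0.4992, -0.1267, 0.3102]
tool_rot: [-0.001, 0.706, 0.708, 0.0]
contact_force: [0.0, -0.9, -0.9]
gripper_width: 1.005
```

Run:
```python
from h import *
s=snap("side","side13");s0=cv2.imread("pics/side7.png")[:,:,::-1]
print([finder.place_of("side",n)[:1] for n in("bottle_grip","bottle_mouth","ball_center","tape_center")])
o=np.zeros((600,800,3),np.uint8);o[:,:266]=cv2.resize(s0[160:290,310:370],(266,600));o[:,266:532]=cv2.resize(s[160:290,310:370],(266,600));o[:360,532:]=cv2.resize(s[300:445,240:348],(268,360));cv2.imwrite("pics/c13.png",o[:,:,::-1])
print(monitor.get_obs()["t"])
```

```text
[[{'location': [334.8, 231.1], 'confidence': 0.91}], [{'location': [336.1, 261.8], 'confidence': 0.61}], [{'location': [303.6, 356.5], 'confidence': 0.5}], [{'location': [308.9, 306.5], 'confidence': 0.86}]]
29.8333
```

View pics/c13.png

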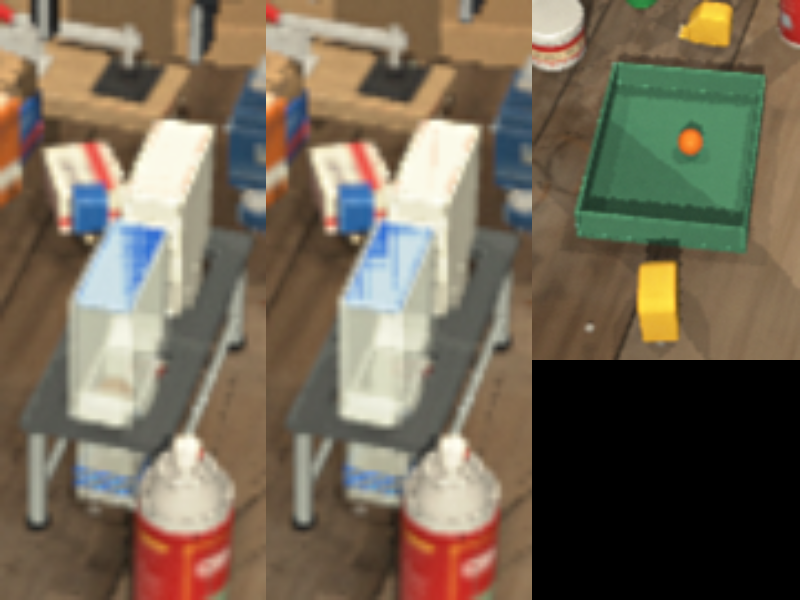

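The bottle is seated as before and the ball is in the tray (crop 690,142). The tape stands on the bench (658,300), outside the tray, and nothing else has moved.

```bash
python3 -c "
from station import bot
print(bot.hand_in())"
```

```text
the job is handed in; nothing more can be done
None
```

I finished the job and handed it in at about 30 s of the 72 s. `hand_in` gives no verdict, so the result below rests on my own last checks.

**What I did**
- **Tape:** I moved the tape measure out of the tray and stood it on the bench at about (0.455, 0.43), on the tray's left.
- **Ball:** I carried the clear bottle over the tray and rocked it +40° and then -40°. The ball dropped into the tray.
- **Bottle:** I put the bottle back neck-down in its hole, let go and raised the gripper clear.

**Last checks**
- **Ball:** both cameras put it at about (0.48, 0.25), on the tray floor.
- **Bottle:** it went down to within 1 mm of its grip height, and the side picture matches the one from before. I judged its tilt by eye and did not measure it.
- **Tape:** it stands on the bench outside the tray.
- **Bystanders:** the white bottle, the rack and the top of the spray can look the same before and after. The final crop shows only the edges of the oil bottle and grease tin, and I did not measure either again.

**What failed or disagreed**
- **First tape grip:** it missed, because the reported TCP height read about 27 mm lower than the cameras showed. I lowered the shut fingers towards the bench to find this, and used the corrected height from then on. The missed grip shifted the tape by a few millimetres inside the tray.
- **Network detections:** the last `tape_center` detection was a look-alike. The last `bottle_mouth` detection was also clearly off, so I relied on the pictures instead.

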